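Clamp a slab of ruby glass on the sloping easel with the screw hold-down

TASK

Take the ruby-red glass slab out of the gold tin tray and set it down gently on the sloping easel: flat on the board, lengthways on the black centre line, one short end resting on the wooden ledge; then let go of it. Swing the blue hold-down arm round until its rubber pad stands over the middle of the slab, and screw the black knob down clockwise, letting go and regripping, until the pad holds the glass firmly, about half a turn after it first touches; do not over-tighten it, or the glass will crack. Leave the blue slab, the jar and the brush alone, and let go of everything at the end.

Things in the scene. Friction and masses are not known exactly. Their poses are not given: they have to be found in the camera images.
- ruby: The ruby-red slab of cast glass, a plain block 120 long (its x) x 50 wide (its y) x 25 thick (its z), 0.25 to 0.5 kg. It lies flat in the tray. Origin at the centre of its underside, z up out of its upper face.
- ruby_mid (a point): Centre of the ruby slab's volume, 12.5 above the middle of its underside.
- blue: A cobalt-blue slab of the same size, also lying flat in the tray, to be left alone. Origin at the centre of its underside.
- tray: Gold tin tray, 220 (its x) x 300 (its y), rim 18 high, walls and floor 3 thick, fixed to the bench. The two slabs lie side by side in it, long side about along the tray's x, about 130 apart in y. The thin offcuts at its edges are only 3 thick. Origin at the centre of its underside.
- board: Wooden board of the easel, 260 wide (y), fixed, leaning back 30 degrees, face turned up and towards the robot at yaw 0. Origin on its face, where the middle of the slab's underside must come. x points up the slope, y across to the left, z square out of the face (30 degrees from vertical). A black centre line runs up it at y = 0. Glass does not slide on it by itself.
- ledge (a point): Middle of the ledge's upper side, at the board's x = -60, y = 0, 7 out from the face. The ledge is a wooden bar across the board's lower edge, 14 thick along the slope, standing 14 out of the face. A slab of 120 standing on it has its middle at the board's x = 0.
- post (a point): Top of the round steel post of the hold-down, 24 in diameter, at the board's x = 130, y = 0, 92 out from the face; its foot flange is 52 in diameter and 6 high. The arm swings about the post's axis.
- holddown (a joint): Swing of the blue arm about the post, rad. At 0 it points straight down the slope, knob and pad over x = y = 0 of the board. Growing: to the left; knob at board x = 130 - 130 cos q, y = 130 sin q. Starts at 0.9 to 1.25, limits -0.4 and 1.5. Friction holds it: 3 to 7 N at the knob swing it. A knob held without turning along with the arm gets screwed. Arm 20 wide (32 at the knob, 42 at the post), 59 to 89 out from the face.
- knob_grip (a point): On the axis of the black fluted knob, 12 below its top. Knob: a cylinder 40 in diameter, 34 high, axis square to the board (leaning 30 degrees). At the start this point is 119 to 122 out from the face. Clockwise, seen from outside, screws knob and pad together towards the board, 6 per turn, against 0.12 N m of friction; it stays where it is left. Knob and arm stay over 4 apart when tight.
- pad: Round black rubber pad, 30 in diameter, in a steel cup of 35 at the lower end of the spindle. It does not turn. Pressed on the glass it is squeezed up into the cup with 16 N per mm (up to 9 mm); the moment needed to turn the knob then grows by about 0.001 N m per N. Origin on the knob's axis, 40 below its lower face.
- pad_face (a point): Centre of the lower face of the rubber pad. At the start it is 31 to 34 out from the board's face; a slab lying on the board has its upper face at 25. The distance from here to knob_grip is 88 while the pad is free, and shrinks by as much as the pad is squeezed.
- jar: Open clear glass jar, 68 in diameter, 75 high, standing beyond the tray. Origin at the centre of its underside.
- brush: Bench brush with a wooden back, 130 long x 50 wide x 72 high, standing on its bristles beyond the tray. Origin at the centre of its underside.
Things that resemble listed ones, but are neither listed nor needed, are in the scene too. Several things look just like the ruby: the one meant starts farthest from the robot's base.

How it is judged:
On the way, in this order (a step that is already met when the one before it is completed fails the run):
1. the ruby slab lies flat on the board, on the ledge and the centre line, let go (x of ruby_mid in the frame of board between -0.006 and 0.006 m and y of ruby_mid in the frame of board between -0.015 and 0.015 m and z of ruby_mid in the frame of board below 0.0155 m and angle between the z axis of ruby and the z axis of board, either way round below 0.06 rad and angle between the x axis of ruby and the x axis of board, either way round below 0.12 rad and contact force between the fingers and ruby below 0.2 N), for 0.2 s.
2. the arm is swung round so that the pad stands over the middle of the slab, within 20 mm (x of pad_face in the frame of ruby between -0.02 and 0.02 m and y of pad_face in the frame of ruby between -0.02 and 0.02 m), for 0.1 s.
At the end, for the whole second after the job is handed in: The ruby slab is at rest on the board, flat and straight within 7 degrees, its middle within 6 mm of standing on the ledge and 15 mm of the centre line; the pad presses it within 20 mm of its middle with 20 to 110 N (a quarter of a turn to one turn past first touch); nothing is held (all of step 2 and x of ruby_mid in the frame of board between -0.006 and 0.006 m and y of ruby_mid in the frame of board between -0.015 and 0.015 m and z of ruby_mid in the frame of board below 0.0155 m and angle between the z axis of ruby and the z axis of board, either way round below 0.06 rad and angle between the x axis of ruby and the x axis of board, either way round below 0.12 rad and contact force between pad and ruby between 20 and 110 N and linear speed of ruby below 0.02 m/s).
It fails at once if the knob is over-tightened: the pad presses the glass with more than 130 N and it cracks (contact force between pad and ruby above 130 N).
It fails at once if the ruby slab is dropped or thrown (faster than 0.5 m/s out of the fingers) (linear speed of ruby above 0.5 m/s and contact force between the fingers and ruby below 0.1 N).
It fails at once if the blue slab is moved by more than 20 mm (distance of blue from where it was at the start of the episode above 0.02 m).
It fails at once if the jar is moved by more than 20 mm (distance of jar from where it was at the start of the episode above 0.02 m).
It fails at once if the brush is moved by more than 20 mm (distance of brush from where it was at the start of the episode above 0.02 m).
It also fails if it takes over 72 s, if anything falls off the work surface, if the arm or the gripper's body presses on something with over 40 N, if the wrist force passes 120 N, or if a joint passes its speed limit or range.

ROBOT

A 6-joint arm with a two-finger parallel gripper is mounted at the origin on the work surface. World frame = base frame: x ahead of the robot, y to its left, z up, the work surface at z = 0. Lengths are in m, angles in rad, forces in N, time in s.
With the tool pointing down it reaches from about 0.225 to 0.875 m from the base axis. Payload 3.4 kg.
Tool frame: the origin (TCP) lies midway between the tips of the shut fingers; the grasp point (between the pads) lies 19 mm behind it (pinch_z is the distance from the TCP to the grasp point, in m); z points along the fingers, y is the line along which they close (so a half turn about z gives the same grasp; the last joint's range is limited). The gripper opens to 85 mm and grips with 20 to 120 N. Pads are 22 mm wide; open, the fingers measure 114 mm over their backs; the gripper's body (76 mm by 85 mm) begins 54 mm behind the grasp point. The pads swing forward as they close: fully open they stand 13 mm farther back than shut.
Start: joints at [-1.285, 0.276, 1.505, -0, 1.361, -0.121], TCP at [0.228, -0.528, 0.231] pointing down, gripper open.
Joint ranges: [-2.89, 2.89], [-0.75, 2.08], [0.22, 2.7], [-1.18, 4.32], [0.11, 2.71], [-2.7, 2.7]. Speed limits (rad/s): [2.57, 2.57, 3.14, 3.14, 3.14, 3.14].

INTERFACE

Orientations are given as a unit quaternion [w, x, y, z].
In Python, from rig import get_state, get_image, sign_off, pinch_z gives the robot as it stands.
- The arm moves only by the tool send_rows, never from a script. Its argument "steps" is one flat list of numbers, 5 for each row, row after row: the gripper's target within -1 to 1 (fully open at 1, half-way at 0, shut at -1), then the shift along the tool's x, y, z in cm, then the turn about the tool's z in degrees. In form: [gripper, x, y, z, roll, gripper, x, y, z, roll, ...]. A call has 1 to 12 rows; each row shifts and turns the commanded pose from where the row before left it, along the tool's axes as they then stand; what a row does not reach is not made up. A row lasts 1/10 s, in which the tool goes at most 50 mm and 8.59 degrees, less where a joint would pass 70% of its speed; a pose out of reach is approached as far as the arm can. A call is refused whole if a number of a shift passes 5 or a number of a turn 8.59, either way. A call with a gripper value outside its range is refused whole. The fingers move at their own pace and stop on an object; "newtons" is the grip in N (left out, the last holds). Time passes only in rows, so rows that do not move let the fingers close. It gives the time, the measured TCP pose, the force, the opening and the grip force at its end, in the units of the state.
- get_state(): the state, without advancing time (a new reading comes with each control period).
- get_image(name): name is "scene" or "side" or "wrist"; returns a dict with "color" (420x560x3 uint8, red, green, blue), "mtx" (3x3 intrinsics, pixels), "T" (4x4, takes a point from camera to world coordinates); the wrist camera has in their place "mount" (4x4, takes a point from camera to tool coordinates, whose origin is the TCP and whose axes are the flange's). Camera axes: x right, y down, z forward; pixel columns grow to the right and rows downward; lengths in m; the calibration is good to about 2 mm. A picture is of the moment at which its call begins: read the wrist's pose just before it. There is no depth.
- sign_off(): hands the job in; it is judged then, once.
The state is a dict: "clock": time; "qpos": joint angles; "qd": joint speeds; "effort": joint torques, N m; "position": TCP position; "ee_rot": TCP orientation; "contact_force": force on the tool from outside, world axes, zero at the start; "moment": the same for the moment, N m; "width": finger opening in m; "gripper_force": force on a finger pad.
Only numpy, scipy, OpenCV 4.12 (cv2) and the standard library are available. Lean on these libraries where they do the work, as an engineer would, in place of code of your own. Each camera call takes 0.05 s, during which the arm holds its last target. There are 200 camera calls.

## Working session

There is one attempt and no reset: what is moved stays moved. The work goes in short steps, Python scripts to look and compute and a tool call to move; the robot and the scene stay as the last step left them, time stands still between calls to the robot, and variables do not carry over. Pictures are saved under pics/ and viewed, at most 10 in all, crops included, and the job is handed in when it is done.

Besides the shell and the picture viewer there is one more tool, called after "Request:" as a command line: name --argument value ..., lists and objects as JSON in quotes. send_rows: Moves the arm, as the interface text tells. Its arguments: {"type":"object","properties":{"steps":{"type":"array"},"newtons":{"type":"number"}},"required":["steps"]}

```bash
mkdir -p pics; ls
python3 - <<'E'
from rig import *
import cv2,numpy as np
print(get_state(),pinch_z)
a=get_image("scene");b=get_image("side")
for n,i in(("scene",a),("side",b)):
    cv2.imwrite(f"pics/{n}0.png",i["color"][:,:,::-1]);print(n,i["mtx"].tolist(),np.round(i["T"],4).tolist())
np.savez("v0.npz",sc=a["color"],sK=a["mtx"],sT=a["T"],si=b["color"],iK=b["mtx"],iT=b["T"])
E
```

```text
pics
{'clock': 0.0, 'qpos': array([-1.28499460e+00,  2.76591187e-01,  1.50616190e+00, -1.58361034e-05,
        1.36071116e+00, -1.20993242e-01]), 'qd': array([ 0.00045766,  0.0006498 , -0.00061076,  0.00105858, -0.00094374,
        0.00053755]), 'effort': array([ 1.34089005e-03, -4.16767502e+01, -2.45801121e+01, -1.44359882e-05,
        1.09978803e-02, -2.32594552e-06]), 'position': array([ 0.22734668, -0.52754916,  0.23043043]), 'ee_rot': array([-9.31987722e-04,  9.79385183e-01,  2.01999473e-01, -8.47428216e-05]), 'contact_force': array([-0.76478768,  0.44403643,  0.19781927]), 'moment': array([ 0.00047478,  0.01774073, -0.04011957]), 'gripper_force': 0.0, 'width': 0.08523300066130286} 0.0187
scene [[543.8288529240548, 0.0, 272.84511110174645], [0.0, 543.8288529240548, 207.10649121144758], [0.0, 0.0, 1.0]] [[-0.349, 0.744, -0.5699, 1.2533], [0.937, 0.2858, -0.2007, 0.2025], [0.0136, -0.604, -0.7969, 1.2027], [0.0, 0.0, 0.0, 1.0]]
side [[409.2084738200946, 0.0, 275.7316400605205], [0.0, 409.2084738200946, 205.6516520038741], [0.0, 0.0, 1.0]] [[-0.9541, -0.196, 0.2266, 0.2694], [-0.2994, 0.6473, -0.7009, 0.6615], [-0.0093, -0.7366, -0.6763, 0.8406], [0.0, 0.0, 0.0, 1.0]]
```

View pics/scene0.png

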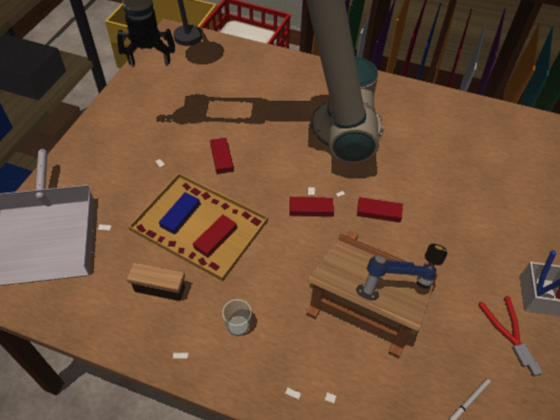

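View pics/side0.png

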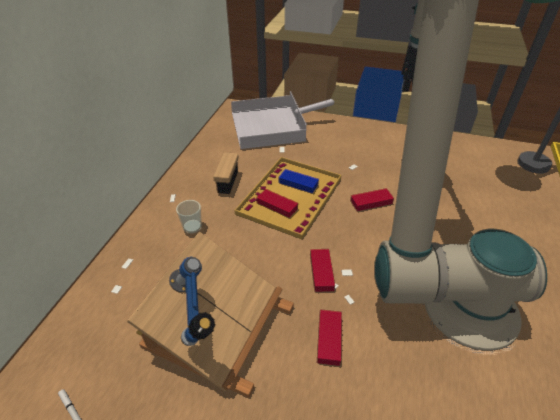

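Candidates for the ruby in the scene view are (215,236) in the tray, (221,155), (311,206) and (380,209). The one in the tray is meant: it is farthest from the base. The easel is at about (370,290), the knob at (436,254) and the post at (370,280). The jar is at (237,317) and the brush at (157,278).

```bash
cat > h.py <<'E'
import numpy as np,cv2
v=np.load("v0.npz")
C={"scene":(v["sK"],v["sT"]),"side":(v["iK"],v["iT"])}
def ray(cam,uv):
    K,T=C[cam] if isinstance(cam,str) else cam
    d=T[:3,:3]@np.linalg.solve(K,np.array([uv[0],uv[1],1.]));return T[:3,3],d/np.linalg.norm(d)
def plane(cam,uv,z):
    o,d=ray(cam,uv);return o+d*(z-o[2])/d[2]
def tri(obs):
    A=np.zeros((3,3));b=np.zeros(3)
    for cam,uv in obs:
        o,d=ray(cam,uv);P=np.eye(3)-np.outer(d,d);A+=P;b+=P@o
    p=np.linalg.solve(A,b);return p,[np.linalg.norm((np.eye(3)-np.outer(d,d))@(p-o)) for o,d in[ray(*x) for x in obs]]
def proj(cam,p):
    K,T=C[cam] if isinstance(cam,str) else cam
    q=T[:3,:3].T@(np.asarray(p)-T[:3,3]);q=K@q;return q[:2]/q[2]
E
python3 - <<'E'
from h import *
for cam,k in(("scene","sc"),("side","si")):
    im=v[k];hsv=cv2.cvtColor(im,cv2.COLOR_RGB2HSV)
    m=((hsv[...,0]<8)|(hsv[...,0]>168))&(hsv[...,1]>190)&(hsv[...,2]>60)
    cs,_=cv2.findContours(m.astype(np.uint8),0,2)
    for c in cs:
        if cv2.contourArea(c)<250: continue
        x,y,w,h=cv2.boundingRect(c); sel=np.zeros(m.shape,np.uint8);cv2.drawContours(sel,[c],-1,1,-1)
        vals=im[...,0][sel>0];t,_=cv2.threshold(vals,0,1,cv2.THRESH_OTSU)
        tm=((im[...,0]>t)&(sel>0)).astype(np.uint8);ys,xs=np.nonzero(tm)
        W=np.array([plane(cam,p,.028)[:2] for p in zip(xs,ys)]);r=cv2.minAreaRect((W*1000).astype(np.float32))
        print(cam,(x,y,w,h),len(vals),t,len(xs),np.percentile(vals,[10,50,90]),np.round(r[0]),np.round(r[1]),round(r[2],1))
def crop(k,x,y,w,h,W,H): return cv2.resize(v[k][y:y+h,x:x+w,::-1],(W,H),interpolation=cv2.INTER_CUBIC)
M=np.zeros((600,800,3),np.uint8)
M[:345,:400]=crop("sc",295,215,160,138,400,345)
M[:357,400:]=crop("si",115,235,190,170,400,357)[:357]
M[357:,:400]=crop("sc",125,170,150,91,400,243)
M[357:,400:]=crop("si",225,150,125,76,400,243)
cv2.imwrite("pics/m1.png",M)
E
```

```text
scene (479, 296, 42, 48) 515 126.0 389 [101. 144. 162.] [531. 535.] [117.  78.] 34.3
scene (194, 215, 42, 41) 696 102.0 636 [115. 121. 122.] [ 548. -205.] [ 45. 116.] 73.8
scene (358, 198, 44, 23) 688 92.0 595 [ 66. 120. 121.] [310. 178.] [ 48. 116.] 10.0
scene (290, 197, 43, 18) 620 84.0 592 [107. 121. 122.] [367.   1.] [ 47. 115.] 19.1
scene (211, 138, 22, 32) 472 109.0 445 [118. 120. 122.] [ 280. -305.] [114.  45.] 32.9
scene (227, 0, 63, 44) 1088 101.0 275 [ 69.  83. 127.] [-405. -446.] [292. 171.] 61.3
side (318, 311, 23, 54) 1121 117.0 1029 [145. 153. 156.] [305. 181.] [ 46. 116.] 10.8
side (311, 250, 23, 41) 756 102.0 668 [ 96.5 150.  152. ] [363.   3.] [ 47. 114.] 19.3
side (352, 190, 41, 20) 552 111.0 377 [ 77. 148. 150.] [ 278. -301.] [115.  44.] 33.2
side (257, 190, 40, 27) 559 114.0 387 [ 75. 148. 150.] [ 549. -205.] [ 45. 120.] 73.5
```

View pics/m1.png

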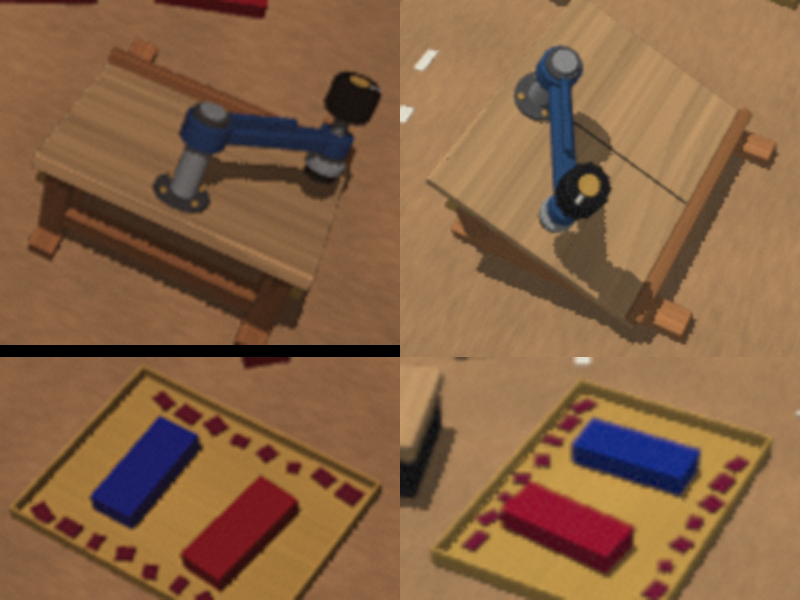

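Top row of the montage is the easel: post top at scene (212,108), the knob's yellow dot at scene (350,80) and side (590,184), and the board corners. Bottom row is the tray, which confirms the ruby choice, centre about (0.549,-0.205), length along about -16.4°. Next I fit the board pose from the point correspondences.

```bash
cat > board.py <<'E'
from h import *
from scipy.optimize import least_squares
from scipy.spatial.transform import Rotation as R
def S(x,y): return (295+x*.4,215+y*.4)
def I(x,y): return (115+(x-400)*.475,235+y*170/357)
def pose(p): return R.from_euler("z",p[3])*R.from_euler("y",-np.pi/6),np.array(p[:3])
def w(p,b): r,t=pose(p); return r.apply(np.array(b)/1000.)+t
E
python3 - <<'E'
from board import *
print("posttop",tri([("scene",S(212,108)),("side",I(566,62))]))
print("knobtop",tri([("scene",S(352,81)),("side",I(590,184))]))
print("UL",tri([("scene",S(308,285)),("side",I(428,181))]))
print("ledgeR",tri([("scene",S(112,50)),("side",I(748,112))]))
obs=[("scene",S(212,108),lambda p:(130,0,92)),("side",I(566,62),lambda p:(130,0,92)),
("scene",S(182,194),lambda p:(130,0,5)),("side",I(538,96),lambda p:(130,0,5)),
("scene",S(308,284),lambda p:(p[4],130,0)),("side",I(428,181),lambda p:(p[4],130,0)),
("scene",S(36,157),lambda p:(p[4],-130,0)),
("scene",S(112,50),lambda p:(-74,-130,14)),("side",I(749,112),lambda p:(-74,-130,14)),
("side",I(685,202),lambda p:(-60+0*p[5],0,7)),("side",I(580,126),lambda p:(p[5],0,0)),
("scene",S(352,81),lambda p:(130-130*np.cos(p[6]),130*np.sin(p[6]),132)),
("side",I(590,184),lambda p:(130-130*np.cos(p[6]),130*np.sin(p[6]),132))]
f=lambda p:np.concatenate([proj(c,w(p,b(p)))-uv for c,uv,b in obs])
s=least_squares(f,[.55,.2,.12,0.1,180,90,1.1],x_scale=[.1,.1,.1,.3,30,30,.3],loss="soft_l1")
print(np.round(s.x,4));print(np.round(f(s.x).reshape(-1,2),1).tolist())
np.save("p.npy",s.x)
for k in("jar",):print(plane("scene",(236,328),0))
print("brush",plane("scene",(160,275),.07))
E
```

```text
posttop (array([0.58652966, 0.21491012, 0.20465553]), [np.float64(0.00017500081622722123), np.float64(0.00017500081622718087)])
knobtop (array([0.51173991, 0.32441549, 0.1991703 ]), [np.float64(0.000712790090789849), np.float64(0.000712790090789839)])
UL (array([0.68218707, 0.33311147, 0.13465674]), [np.float64(0.00036369599820202823), np.float64(0.0003636959982020278)])
ledgeR (array([0.44142917, 0.10251446, 0.03578846]), [np.float64(0.00023613989130612972), np.float64(0.00023613989130616774)])
[ 5.240000e-01  2.222000e-01  5.900000e-02 -1.127000e-01  1.636661e+02
  7.579940e+01  8.892000e-01]
[[-0.5, 1.6], [-1.5, -0.2], [-1.0, -0.0], [-0.3, -0.3], [1.9, -1.7], [-0.4, -0.2], [-1.4, -0.5], [-0.4, -0.7], [0.7, 0.3], [1.0, -0.1], [-0.5, 0.9], [0.5, 0.6], [0.5, 0.8]]
[ 0.76187227 -0.05638249  0.        ]
brush [ 0.72962381 -0.26274049  0.07      ]
```

Request:
send_rows --steps '[1,0,0,0,7.9,1,0,0,0,7.9,1,0,0,0,7.9,1,0,0,0,8,1,0,0,0,8,1,1.8,-3.3,0,0,1,1.8,-3.3,0,0,1,1.8,-3.3,0,0,1,1.8,-3.3,0,0,1,1.8,-3.3,0,0,1,1.8,-3.3,0,0,1,1.8,-3.3,0,0]' --newtons 30

```text
clock: 1.3
position: [0.4143, -0.3406, 0.231]
ee_rot: [-0.0, 0.99, -0.143, -0.0]
contact_force: [0.4, -0.6, -1.2]
width: 0.085
gripper_force: 0.0
```

Request:
send_rows --steps '[1,1.8,-3.3,0,0,1,1.8,-3.4,0,0,1,1.8,-3.4,0,0,1,1.8,-3.4,0,0,1,1.8,-3.4,0,0,1,0,0,0,0,1,0,0,0,0,1,0,0,0,0]'

```text
clock: 2.1
position: [0.5468, -0.2059, 0.231]
ee_rot: [0.0, 0.99, -0.143, -0.001]
contact_force: [0.3, -0.1, -0.3]
width: 0.0854
gripper_force: 0.0
```

```bash
cat > nav.py <<'E'
from board import *
from rig import *
def st():
    s=get_state();q=s["ee_rot"];r=R.from_quat(np.r_[q[1:],q[0]]);return s,r
def wcam():
    s,r=st();i=get_image("wrist");T=np.eye(4);T[:3,:3]=r.as_matrix();T[:3,3]=s["position"]
    return i["color"],(i["mtx"],T@i["mount"]),s
def go(p,hd=None):
    s,r=st();X=r.as_matrix();h=np.degrees(np.arctan2(X[1,0],X[0,0]));roll=0 if hd is None else (h-hd+180)%360-180
    d=(r*R.from_euler("z",roll,degrees=True)).inv().apply(np.asarray(p)-s["position"])*100
    print("t %.2f head %.1f tilt %.3f pos %s | roll %.1f then xyz cm %s"%(s["clock"],h,np.degrees(np.arccos(-X[2,2])),np.round(s["position"],4),roll,np.round(d,2)))
E
python3 - <<'E'
from nav import *
c,cam,s=wcam();cv2.imwrite("pics/w1.png",c[:,:,::-1]);print(np.round(get_image("wrist")["mount"],3).tolist())
go([.549,-.205,.1],-16.4)
hsv=cv2.cvtColor(c,cv2.COLOR_RGB2HSV);m=((hsv[...,0]<8)|(hsv[...,0]>168))&(hsv[...,1]>190)&(hsv[...,2]>60)
cs,_=cv2.findContours(m.astype(np.uint8),0,2)
for k in cs:
    if cv2.contourArea(k)<2000: continue
    W=np.array([plane(cam,p[0],.028)[:2] for p in k]);r=cv2.minAreaRect((W*1000).astype(np.float32));print(cv2.boundingRect(k),r)
E
```

```text
[[0.0, -0.964, -0.265, 0.066], [1.0, 0.0, 0.001, 0.001], [-0.001, -0.265, 0.964, -0.143], [0.0, 0.0, 0.0, 1.0]]
t 2.20 head -16.5 tilt 0.037 pos [ 0.5467 -0.2063  0.2312] | roll -0.1 then xyz cm [ 0.19 -0.19 13.12]
```

View pics/w1.png

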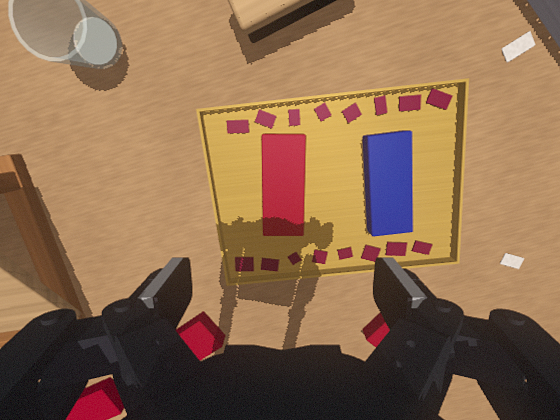

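The wrist view shows the ruby's top face with corners (262,134), (306,134), (304,236) and (263,236), the blue slab at (388,183), and the jar at upper left.

Run:
```python
from nav import *
c,cam,s=wcam();hsv=cv2.cvtColor(c,cv2.COLOR_RGB2HSV)
m=((hsv[...,0]<12)|(hsv[...,0]>165))&(hsv[...,1]>140);m=m.astype(np.uint8);m[:,:250]=0;m[:,315:]=0;m[:128]=0;m[242:]=0
cs,_=cv2.findContours(m,0,2);k=max(cs,key=cv2.contourArea)
W=np.array([plane(cam,p[0],.028)[:2] for p in k]);r=cv2.minAreaRect((W*1000).astype(np.float32));print(cv2.boundingRect(k),r)
go([r[0][0]/1000,r[0][1]/1000,.1])
```

```text
(261, 134, 44, 102) ((546.0858764648438, -208.13792419433594), (49.39848709106445, 118.34243774414062), 73.52848052978516)
t 2.25 head -16.5 tilt 0.024 pos [ 0.5468 -0.2063  0.2313] | roll 0.0 then xyz cm [-1.000e-02  1.900e-01  1.313e+01]
```

Request:
send_rows --steps '[1,0,0.15,3,0,1,0,0,4,0,1,0,0,4,0,1,0,0,4,0,1,0,0,3,0,1,0,0,2,0,1,0,0,1.3,0,1,0,0,0.9,0,1,0,0,0,0,1,0,0,0,0]' --newtons 40

```text
clock: 3.25
position: [0.5478, -0.2073, 0.0101]
ee_rot: [0.0, 0.99, -0.143, 0.001]
contact_force: [0.8, -0.3, -0.3]
width: 0.0853
gripper_force: 0.0
```

Request:
send_rows --steps '[-1,0,0,0,0,-1,0,0,0,0,-1,0,0,0,0,-1,0,0,0,0,-1,0,0,0,0,-1,0,0,0,0,-1,0,0,0,0,-1,0,0,0,0]'

```text
clock: 4.05
position: [0.5478, -0.2071, 0.0104]
ee_rot: [0.0, 0.99, -0.142, 0.001]
contact_force: [-1.8, -0.2, 6.4]
width: 0.0491
gripper_force: 43.6
```

Request:
send_rows --steps '[-1,0,0,-0.5,0,-1,0,0,-2,0,-1,0,0,-4,0,-1,0,0,-4,0,-1,0,0,-4,0,-1,0,0,-4,0,-1,0,0,-4,0,-1,0,0,-4,0,-1,0,0,-3,0,-1,0,0,-2,-5,-1,0,0,-0.5,-5]'

```text
clock: 5.15
position: [0.5476, -0.2068, 0.3315]
ee_rot: [0.001, 0.999, -0.054, 0.001]
contact_force: [0.7, -0.2, -4.6]
width: 0.049
gripper_force: 43.4
```

Request:
send_rows --steps '[-1,-1,-1.5,0,0,-1,-2,-3.5,0,0,-1,-2,-3.5,0,0,-1,-2,-3.5,0,0,-1,-2,-4,0,0,-1,-2,-4,0,0,-1,-2,-4,0,0,-1,-2,-4,0,0,-1,-2,-4,0,0,-1,-2,-4,0,0,-1,-2,-3.5,0,0,-1,-1.5,-2,0,0]'

```text
clock: 6.35
position: [0.3663, 0.2331, 0.3278]
ee_rot: [-0.0, 0.998, -0.055, -0.002]
contact_force: [-0.0, 0.1, -4.4]
width: 0.0489
gripper_force: 43.5
```

Request:
send_rows --steps '[-1,-1,0,0,0,-1,0,0,0,0,-1,0,0,0,0]'

```text
clock: 6.65
position: [0.3593, 0.2311, 0.3287]
ee_rot: [0.001, 0.998, -0.056, -0.0]
contact_force: [0.2, -0.6, -4.8]
width: 0.0489
gripper_force: 43.5
```

Run:
```python
from nav import *
c,cam,s=wcam();cv2.imwrite("pics/w2.png",c[:,:,::-1]);np.savez("w2.npz",c=c,K=cam[0],T=cam[1])
p=np.load("p.npy");go(w(p,(0,0,100)),np.degrees(p[3]));print(s["width"],s["gripper_force"])
for b in((-60,0,7),(-60,-130,14),(-60,130,14),(0,0,0),(60,0,0)): print(b,np.round(proj(cam,w(p,b))))
```

```text
t 6.70 head -6.5 tilt 0.053 pos [0.3599 0.231  0.3289] | roll -0.0 then xyz cm [11.41 -0.99 18.33]
0.048909849646101164 43.54396641254425
(-60, 0, 7) [274.  94.]
(-60, -130, 14) [371.  96.]
(-60, 130, 14) [176.  96.]
(0, 0, 0) [273.  44.]
(60, 0, 0) [272. -17.]
```

View pics/w2.png

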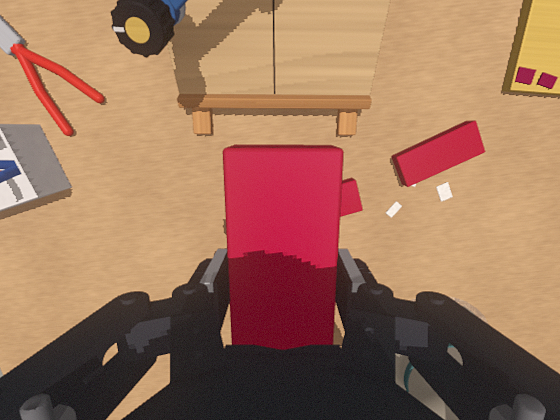

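The projected model matches the wrist view: predicted line foot (274,94) against about (274,95) seen, ledge ends at 177 and 371. Gripped at mid-slab, though, the gripper body would hit the blue arm. I'll set the slab down on free bench and regrip it 28 mm towards the ledge end.

Request:
send_rows --steps '[-1,-0.2,1.5,0,0,-1,-0.2,3,0,0,-1,-0.2,3.5,0,0,-1,-0.2,3.5,0,0,-1,-0.2,3.5,0,0,-1,-0.2,3.5,0,0,-1,-0.2,3.5,0,0,-1,-0.2,3.5,0,0,-1,-0.2,3.5,2,0,-1,-0.2,3.5,3,0,-1,0,2.5,3,0,-1,0,0.5,4,0]'

```text
clock: 7.9
position: [0.3005, -0.1233, 0.2095]
ee_rot: [0.003, 0.998, -0.059, 0.002]
contact_force: [1.1, -0.8, -5.8]
width: 0.0491
gripper_force: 43.5
```

Request:
send_rows --steps '[-1,0,0,4,0,-1,0,0,4,0,-1,0,0,4,0,-1,0,0,3,0,-1,0,0,2,0,-1,0,0,1,0,-1,0,0,0,0,-1,0,0,0,0]'

```text
clock: 8.7
position: [0.3006, -0.1198, 0.0297]
ee_rot: [0.0, 0.998, -0.056, 0.0]
contact_force: [0.6, 0.1, -3.4]
width: 0.0496
gripper_force: 43.5
```

Run:
```python
from nav import *
go([.3,-.12,.0085],-6.5)
```

```text
t 8.70 head -6.5 tilt 0.046 pos [ 0.3006 -0.1198  0.0297] | roll 0.0 then xyz cm [-0.05  0.02  2.12]
```

Request:
send_rows --steps '[-1,0,0,0.8,0,-1,0,0,0.7,0,-1,0,0,0.4,0,-1,0,0,0.2,0,-1,0,0,0,0,1,0,0,0,0,1,0,0,0,0,1,0,0,0,0,1,0,0,0,0,1,0,0,0,0]'

```text
clock: 9.7
position: [0.3006, -0.1189, 0.0085]
ee_rot: [0.0, 0.998, -0.056, 0.0]
contact_force: [-0.1, 0.6, -1.1]
width: 0.0855
gripper_force: 0.0
```

Request:
send_rows --steps '[1,-1,0,0,0,1,-1,0,0,0,1,-0.8,0,0,0,1,0,0,0,0,-1,0,0,0,0,-1,0,0,0,0,-1,0,0,0,0,-1,0,0,0,0,-1,0,0,0,0,-1,0,0,0,0,-1,0,0,0,0]' --newtons 60

```text
clock: 10.8
position: [0.2731, -0.1159, 0.0087]
ee_rot: [0.0, 0.998, -0.056, 0.0]
contact_force: [-1.5, 0.6, 9.3]
width: 0.0487
gripper_force: 61.1
```

Request:
send_rows --steps '[-1,0,0,-0.5,0,-1,0,0,-2,0,-1,0,0,-4,0,-1,0,0,-4,0,-1,0,0,-4,0,-1,0,0,-4,0,-1,0,0,-4,0,-1,0,0,-4,0,-1,0,0,-4,0,-1,0,0,-1,0,-1,0,0,0,0]'

```text
clock: 11.9
position: [0.2728, -0.1157, 0.3237]
ee_rot: [0.0, 0.998, -0.056, 0.001]
contact_force: [-0.8, 0.0, -4.7]
width: 0.0481
gripper_force: 64.2
```

Run:
```python
from nav import *
p=np.load("p.npy")
def B(f,H,l=0): h=p[3];return p[:3]+np.array([f*np.cos(h)-l*np.sin(h),f*np.sin(h)+l*np.cos(h),H])/1000
go(B(-74,270),-6.5); go(B(-74,60),-6.5)
c,cam,s=wcam();cv2.imwrite("pics/w3.png",c[:,:,::-1]);print(s["width"])
```

```text
t 11.90 head -6.4 tilt 0.093 pos [ 0.2728 -0.1157  0.3237] | roll 0.1 then xyz cm [ 13.73 -36.42  -0.55]
t 11.90 head -6.4 tilt 0.093 pos [ 0.2728 -0.1157  0.3237] | roll 0.1 then xyz cm [ 13.71 -36.43  20.45]
0.04809903007995505
```

View pics/w3.png

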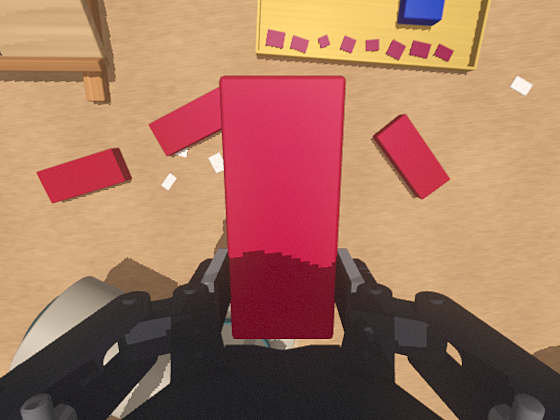

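The slab is held about 28 mm off centre, level and straight, with its far end at row 77.

Request:
send_rows --steps '[-1,0.5,-1.5,0,0,-1,1.2,-3,0,0,-1,1.2,-3.5,0,0,-1,1.2,-3.5,0,0,-1,1.2,-3.5,0,0,-1,1.2,-3.5,0,0,-1,1.2,-3.5,0,0,-1,1.2,-3.5,0,0,-1,1.2,-3.5,0,0,-1,1.2,-3.5,0,0,-1,1.2,-2.5,0,0,-1,1.2,-1.4,0,0]'

```text
clock: 13.15
position: [0.4482, 0.2328, 0.3192]
ee_rot: [0.001, 0.999, -0.055, -0.004]
contact_force: [-0.2, -0.4, -4.2]
width: 0.0483
gripper_force: 64.1
```

Request:
send_rows --steps '[-1,0,0,1,0,-1,0,0,3,0,-1,0,0,3,0,-1,0,0,3,0,-1,0,0,3,0,-1,0,0,3,0,-1,0,0,2,0,-1,0,0,1,0,-1,0,0,0,0,-1,0,0,0,0]'

```text
clock: 14.15
position: [0.4492, 0.2306, 0.1332]
ee_rot: [0.0, 0.998, -0.056, -0.0]
contact_force: [-0.6, -0.0, -3.1]
width: 0.0483
gripper_force: 64.1
```

```bash
cat >> nav.py <<'E'
p=np.load("p.npy")
def B(f,H,l=0): h=p[3];return p[:3]+np.array([f*np.cos(h)-l*np.sin(h),f*np.sin(h)+l*np.cos(h),H])/1000
E
python3 - <<'E'
from nav import *
go(B(-74,60),-6.5); go(B(-34,60),-6.5); go(B(-34,39),-6.5)
for n in("scene","side"):cv2.imwrite("pics/a_%s.png"%n,get_image(n)["color"][:,:,::-1])
a=cv2.imread("pics/a_scene.png")[190:350,270:470];b=cv2.imread("pics/a_side.png")[220:380,110:310]
cv2.imwrite("pics/a.png",np.hstack([cv2.resize(a,(400,320)),cv2.resize(b,(400,320))]))
E
```

```text
t 14.15 head -6.4 tilt 0.022 pos [0.4492 0.2306 0.1332] | roll 0.1 then xyz cm [ 0.13 -0.01  1.42]
t 14.15 head -6.4 tilt 0.022 pos [0.4492 0.2306 0.1332] | roll 0.1 then xyz cm [ 4.13 -0.01  1.42]
t 14.15 head -6.4 tilt 0.022 pos [0.4492 0.2306 0.1332] | roll 0.1 then xyz cm [ 4.13 -0.01  3.52]
```

View pics/a.png

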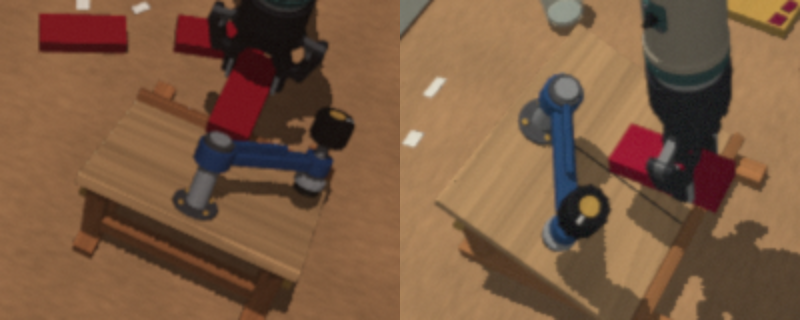

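The slab sits level, below and clear of the blue arm, on the robot side. Next I go down and in under the arm, then press until it touches.

Request:
send_rows --steps '[-1,0,0,0.7,0,-1,0,0,0.7,0,-1,1,0,0,0,-1,1,0,0,0,-1,1,0,0,0,-1,1,0,0,0,-1,0.1,0,0.8,0,-1,0,0,0.8,0,-1,0,0,0.4,0,-1,0,0,0,0]'

```text
clock: 15.25
position: [0.4892, 0.2262, 0.0991]
ee_rot: [0.0, 0.998, -0.056, -0.001]
contact_force: [-2.9, -0.3, 0.8]
width: 0.0489
gripper_force: 64.9
```

Request:
send_rows --steps '[-1,0,0,0.5,0,-1,0,0,0.5,0,-1,0,0,0,0]'

```text
clock: 15.55
position: [0.4871, 0.2265, 0.0889]
ee_rot: [0.0, 0.998, -0.056, -0.002]
contact_force: [-6.5, 1.0, 2.9]
width: 0.0482
gripper_force: 65.3
```

Request:
send_rows --steps '[-1,0,0,0.5,0,-1,0,0,0.5,0,-1,0.1,0,0.5,0,-1,0.1,0,0.5,0,-1,0,0,0,0]'

```text
clock: 16.05
position: [0.4875, 0.2261, 0.0682]
ee_rot: [0.001, 0.998, -0.056, -0.004]
contact_force: [-9.3, 2.6, 2.1]
width: 0.0485
gripper_force: 65.9
```

Request:
send_rows --steps '[-1,0.1,0,0.4,0,-1,0.1,0,0.4,0,-1,0,0,0.3,0,-1,0,0,0,0]'

```text
clock: 16.45
position: [0.4904, 0.2259, 0.0576]
ee_rot: [0.0, 0.998, -0.056, -0.003]
contact_force: [-8.0, 1.3, 1.4]
width: 0.0484
gripper_force: 66.3
```

Run:
```python
from nav import *
go(B(-30.5,-7.7),-6.5);s=st()[0];print(s["contact_force"],s["moment"])
c,cam,_=wcam();a=get_image("scene")["color"][190:350,270:470];b=get_image("side")["color"][220:380,110:310]
M=np.zeros((600,800,3),np.uint8);M[:280,:400]=cv2.resize(a,(400,280));M[:280,400:]=cv2.resize(b,(400,280));M[280:,:427]=cv2.resize(c,(427,320))
cv2.imwrite("pics/b.png",M[:,:,::-1])
```

```text
t 16.45 head -6.4 tilt 0.363 pos [0.4904 0.2259 0.0576] | roll 0.1 then xyz cm [ 0.34 -0.01  0.63]
[-7.9813807   1.27824493  1.41975897] [0.12793895 0.58673859 0.09143151]
```

View pics/b.png

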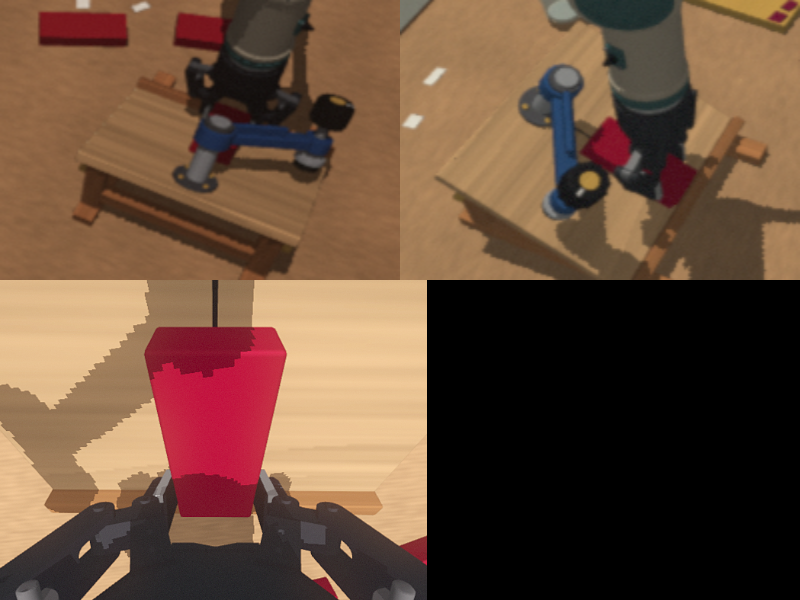

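The slab is tilted almost onto the board. In the wrist view its top-far edge is at montage row 352 and its near edge at row 517, centred on the black line. I'll compute the slab pose from the edges.

Run:
```python
from nav import *
c,cam,s=wcam();r,t=pose(p)
u=lambda x,y:(x*560/427,(y-280)*420/320)
for n,l,q in(("farbot",u(158,327),u(275,327)),("fartop",u(145,353),u(287,353)),("neartop",u(180,517),u(252,517))):
    o,d1=ray(cam,l);_,d2=ray(cam,q);z=cam[1][:3,2]
    d1/=d1@z;d2/=d2@z;k=.05/np.linalg.norm(d1-d2);m=o+k*(d1+d2)/2
    print(n,"board mm",np.round(r.inv().apply(m-t)*1000,1))
for b in((-60,0,25),(60,0,25),(60,0,0),(-60,100,14)):print(b,np.round(proj(cam,w(p,b))*[427/560,320/420]+[0,280]))
```

```text
farbot board mm [62.2 -1.6  1.8]
fartop board mm [62.3 -1.3 26.7]
neartop board mm [-53.   -1.9  31.4]
(-60, 0, 25) [213. 513.]
(60, 0, 25) [212. 357.]
(60, 0, 0) [213. 331.]
(-60, 100, 14) [ 83. 500.]
```

Request:
send_rows --steps '[-1,0.1,0,0.3,0,-1,0.1,0,0.3,0,-1,0,0,0,0]' --newtons 40

```text
clock: 16.95
position: [0.4907, 0.2259, 0.0566]
ee_rot: [0.0, 0.998, -0.056, -0.004]
contact_force: [-19.2, -0.6, 35.7]
width: 0.0484
gripper_force: 70.4
```

Request:
send_rows --steps '[-1,-0.13,0,0.07,0,-1,-0.13,0,0.08,0,-1,-0.13,0,0.07,0,-1,0,0,0,0]' --newtons 25

```text
clock: 17.35
position: [0.4908, 0.226, 0.0565]
ee_rot: [0.0, 0.998, -0.055, 0.001]
contact_force: [-14.9, -3.9, 43.9]
width: 0.0486
gripper_force: 71.1
```

Run:
```python
from nav import *
c,cam,s=wcam();go(B(-30.5,-7.7),-6.5);print(s["contact_force"],s["moment"],s["width"])
hsv=cv2.cvtColor(c,cv2.COLOR_RGB2HSV);m=((hsv[...,0]<10)|(hsv[...,0]>165))&(hsv[...,1]>170)&(hsv[...,2]>50)
m=m.astype(np.uint8);cs,_=cv2.findContours(m,0,2);k=max(cs,key=cv2.contourArea);print(cv2.boundingRect(k))
P=k[:,0];print([(y,P[abs(P[:,1]-y)<1][:,0].min(),P[abs(P[:,1]-y)<1][:,0].max()) for y in (P[:,1].min()+2,P[:,1].min()+30,150,250,P[:,1].max()-2)if (abs(P[:,1]-y)<1).any()])
for b in((-60,25,25),(-60,-25,25),(60,25,25),(60,-25,25),(60,25,0),(60,-25,0)):print(b,np.round(proj(cam,w(p,b))))
```

```text
t 17.40 head -6.3 tilt 0.062 pos [0.4908 0.226  0.0565] | roll 0.2 then xyz cm [ 0.3  -0.    0.52]
[-14.85674827  -3.90672023  43.86697915] [-1.04526396  2.10459521 -0.03903272] 0.04864184165657189
(189, 61, 187, 250)
[(np.int32(63), np.int32(206), np.int32(359)), (np.int32(91), np.int32(191), np.int32(373)), (150, np.int32(363), np.int32(363)), (250, np.int32(341), np.int32(341)), (np.int32(308), np.int32(327), np.int32(327))]
(-60, 25, 25) [235. 308.]
(-60, -25, 25) [325. 308.]
(60, 25, 25) [188. 101.]
(60, -25, 25) [369. 101.]
(60, 25, 0) [204.  67.]
(60, -25, 0) [354.  67.]
```

Request:
send_rows --steps '[-1,0.3,0,-0.4,0,-1,0.2,0,-0.2,0,-1,0,0,0,0,-1,0,0,0,0]'

```text
clock: 17.8
position: [0.4912, 0.2258, 0.057]
ee_rot: [0.0, 0.998, -0.056, -0.005]
contact_force: [-13.9, 1.5, 13.0]
width: 0.0488
gripper_force: 67.8
```

Request:
send_rows --steps '[-1,0,0,0.2,0,-1,0,0,0.2,0,-1,0,0,0,0]'

```text
clock: 18.1
position: [0.4912, 0.2258, 0.0569]
ee_rot: [0.0, 0.998, -0.056, -0.004]
contact_force: [-20.6, -0.6, 40.3]
width: 0.0482
gripper_force: 70.8
```

```bash
cat > sl.py <<'E'
from nav import *
def slab():
    c,cam,s=wcam()
    hsv=cv2.cvtColor(c,cv2.COLOR_RGB2HSV);m=((hsv[...,0]<10)|(hsv[...,0]>165))&(hsv[...,1]>170)&(hsv[...,2]>50)
    cs,_=cv2.findContours(m.astype(np.uint8),0,2);k=max(cs,key=cv2.contourArea);ap=cv2.approxPolyDP(cv2.convexHull(k),6,True)[:,0]
    print("force",np.round(s["contact_force"],1),"bb",cv2.boundingRect(k),"poly",ap.tolist())
    for b in((-60,25,25),(-60,-25,25),(60,25,25),(60,-25,25),(60,25,0),(60,-25,0)):print(b,np.round(proj(cam,w(p,b))),end=" ")
    print();return c,cam
E
python3 - <<'E'
from sl import *
slab();go(B(-30.5,-7.7),-6.5)
E
```

```text
force [-20.6  -0.6  40.3] bb (189, 62, 188, 248) poly [[358, 63], [376, 100], [327, 309], [238, 309], [189, 103], [206, 63]]
(-60, 25, 25) [235. 308.] (-60, -25, 25) [325. 308.] (60, 25, 25) [187. 105.] (60, -25, 25) [369. 105.] (60, 25, 0) [204.  69.] (60, -25, 0) [354.  69.] 
t 18.15 head -6.4 tilt 0.489 pos [0.4912 0.2258 0.0569] | roll 0.1 then xyz cm [ 0.26 -0.01  0.55]
```

The force is square to the board and the edge widths fit a flat slab, so it is lying on the face. I'll unload and let go.

Request:
send_rows --steps '[-1,0.1,0,-0.3,0,-1,0.1,0,-0.25,0,-1,0,0,0,0,0.4,0,0,0,0,0.6,0,0,0,0,1,0,0,0,0,1,0,0,0,0,1,0,0,0,0]' --newtons 20

```text
clock: 18.95
position: [0.4995, 0.2252, 0.0575]
ee_rot: [-0.0, 0.998, -0.056, 0.0]
contact_force: [0.6, -0.8, -0.4]
width: 0.0852
gripper_force: 0.0
```

Run:
```python
from sl import *
slab();go(B(-30.5,-7.7),-6.5);print(st()[0]["width"])
```

```text
force [ 0.6 -0.8 -0.4] bb (199, 107, 172, 221) poly [[356, 109], [370, 149], [326, 327], [241, 327], [199, 150], [212, 109]]
(-60, 25, 25) [236. 321.] (-60, -25, 25) [324. 321.] (60, 25, 25) [192. 134.] (60, -25, 25) [366. 134.] (60, 25, 0) [207.  95.] (60, -25, 0) [352.  95.] 
t 19.00 head -6.4 tilt 0.018 pos [0.4994 0.2252 0.0575] | roll 0.1 then xyz cm [-0.57  0.02  0.62]
0.08561111680665404
```

```bash
cat >> sl.py <<'E'
def pnp(c,cam,poly):
    obj=np.array([[60,25,25],[60,-25,25],[-60,-25,25],[-60,25,25],[60,25,0],[60,-25,0]])/1000.
    ok,rv,tv=cv2.solvePnP(obj,np.array(poly,float),cam[0],None,flags=cv2.SOLVEPNP_SQPNP)
    ok,rv,tv=cv2.solvePnP(obj,np.array(poly,float),cam[0],None,rv,tv,True)
    e=cv2.projectPoints(obj,rv,tv,cam[0],None)[0][:,0]-poly
    Rw=cam[1][:3,:3]@cv2.Rodrigues(rv)[0];t=cam[1][:3,:3]@tv[:,0]+cam[1][:3,3]
    r,t0=pose(p);print("slab under-mid world",np.round(t,4),"x elev",np.degrees(np.arcsin(Rw[2,0])).round(2),"yaw",np.degrees(np.arctan2(Rw[1,0],Rw[0,0])).round(2),"z lean",np.degrees(np.arccos(Rw[2,2])).round(2),"board mm",np.round(r.inv().apply(t-t0)*1000,1),"err",np.abs(e).max().round(1))
E
python3 - <<'E'
from sl import *
c,cam=slab();pnp(c,cam,[[199,150],[370,149],[326,327],[241,327],[212,109],[356,109]])
cv2.imwrite("pics/c.png",c[:,:,::-1])
E
```

```text
force [-0.3 -0.1  0.7] bb (199, 107, 172, 221) poly [[356, 109], [370, 149], [326, 326], [240, 326], [199, 150], [212, 109]]
(-60, 25, 25) [236. 321.] (-60, -25, 25) [324. 321.] (60, 25, 25) [192. 134.] (60, -25, 25) [367. 134.] (60, 25, 0) [207.  95.] (60, -25, 0) [352.  95.] 
slab under-mid world [0.5194 0.2212 0.0584] x elev 29.98 yaw -6.32 z lean 29.98 board mm [-4.2 -1.6  1.8] err 1.2
```

View pics/c.png

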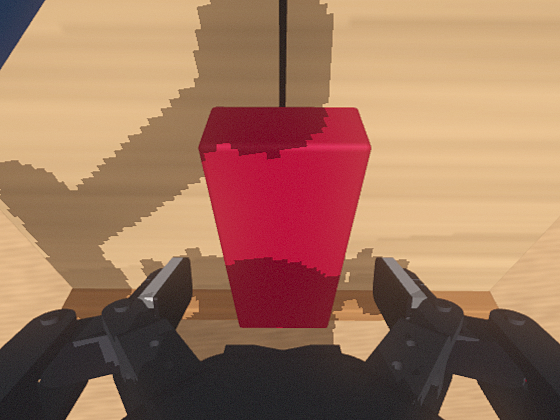

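The slab lies flat (lean 29.98°) with its far face centred on the black line (284 against 283 px). The ledge's upper edge is at row 290. I'll compare that with the slab's end.

Run:
```python
from sl import *
c,cam,s=wcam();r,t=pose(p);n=r.apply([0,0,1])
def onz(uv,z):
    o,d=ray(cam,uv);k=(z/1000-n@(o-t))/(n@d);return r.inv().apply(o+k*d-t)*1000
# ledge upper edge rows beside fingers
g=cv2.cvtColor(c,cv2.COLOR_RGB2LAB).astype(int)
for x in (85,100,350,460,470,480):
    col=c[275:330,x].astype(int);d=np.abs(np.diff(c[275:330,x].astype(int),axis=0)).sum(1);print(x,[(275+i+1,int(d[i])) for i in np.argsort(-d)[:3]])
for z in(12,14,16):print(z,onz((85,290),z).round(1),onz((470,290),z).round(1))
print(onz((284,20),0).round(1),onz((283,100),0).round(1))
```

```text
85 [(np.int64(318), 100), (np.int64(288), 71), (np.int64(289), 49)]
100 [(np.int64(315), 103), (np.int64(288), 68), (np.int64(289), 47)]
350 [(np.int64(300), 149), (np.int64(290), 74), (np.int64(320), 59)]
460 [(np.int64(308), 122), (np.int64(291), 105), (np.int64(307), 96)]
470 [(np.int64(316), 163), (np.int64(317), 149), (np.int64(291), 114)]
480 [(np.int64(318), 182), (np.int64(319), 111), (np.int64(291), 100)]
12 [-49.3 111.7  12. ] [ -48.9 -108.4   12. ]
14 [-45.8 109.1  14. ] [ -45.5 -106.    14. ]
16 [-42.3 106.6  16. ] [ -42.  -103.6   16. ]
[82.3 -1.4  0. ] [58.1 -1.2 -0. ]
```

Run:
```python
from sl import *
d=np.load("w2.npz");c=d["c"];cam=(d["K"],d["T"]);r,t=pose(p);n=r.apply([0,0,1])
for x in (200,240,300,340):
    g=np.abs(np.diff(c[85:115,x].astype(int),axis=0)).sum(1);print(x,[(85+int(i)+1,int(g[i])) for i in np.argsort(-g)[:3]])
for row in(94.5,96):
  for z in(0,14,16):
    o,dd=ray(cam,(270,row));k=(z/1000-n@(o-t))/(n@dd);print(row,z,(r.inv().apply(o+k*dd-t)*1000).round(1))
```

```text
200 [(111, 203), (103, 107), (107, 80)]
240 [(94, 105), (108, 65), (114, 42)]
300 [(108, 101), (95, 71), (99, 63)]
340 [(113, 140), (95, 115), (109, 67)]
94.5 0 [-63.9   5.3  -0. ]
94.5 14 [-57.5   4.8  14. ]
94.5 16 [-56.6   4.7  16. ]
96 0 [-66.    5.4  -0. ]
96 14 [-59.6   4.8  14. ]
96 16 [-58.6   4.8  16. ]
```

Request:
send_rows --steps '[1,-0.8,0,-0.8,0,1,-1,0,-1,0,1,-1.5,0,-1.2,0,1,-1.5,0,-1.2,0,1,-1.5,0,-1.2,0,1,-1.5,0,-1.2,0,1,-1.5,0,-1.2,0,1,-1.5,0,-1.2,0,1,-1,0,-1.2,0,1,-0.6,0,-0.8,0,1,0,0,0,0,1,0,0,0,0]'

```text
clock: 20.3
position: [0.3763, 0.2392, 0.1677]
ee_rot: [-0.0, 0.998, -0.056, 0.0]
contact_force: [0.2, 0.5, -0.1]
width: 0.0854
gripper_force: 0.0
```

Run:
```python
from sl import *
c,cam,s=wcam();go(B(-151,110),-6.5);r,t=pose(p);n=r.apply([0,0,1])
cv2.imwrite("pics/d.png",c[:,:,::-1])
print([(b,proj(cam,w(p,b)).round(0).tolist()) for b in((-60,-60,14),(-60,60,14),(-60,0,25),(-60,0,0),(20,0,25))])
def onz(uv,z):
    o,d=ray(cam,uv);k=(z/1000-n@(o-t))/(n@d);return r.inv().apply(o+k*d-t)*1000
for y in(-90,-60,-45,45,60,90):
    u,v0=proj(cam,w(p,(-60,y,14)));u=int(u);a=max(int(v0)-25,0);g=np.abs(np.diff(c[a:int(v0)+30,u].astype(int),axis=0)).sum(1)
    print(y,u,[(a+int(i)+1,int(g[i]),onz((u,a+int(i)+.5),14)[0].round(1)) for i in np.argsort(-g)[:4]])
for y in(-15,0,15):
    u,v0=proj(cam,w(p,(-60,y,25)));u=int(u);a=max(int(v0)-25,0);g=np.abs(np.diff(c[a:int(v0)+35,u].astype(int),axis=0)).sum(1)
    print("slab",y,u,[(a+int(i)+1,int(g[i]),onz((u,a+int(i)+.5),25)[0].round(1)) for i in np.argsort(-g)[:4]])
```

```text
t 20.35 head -6.4 tilt 0.016 pos [0.3762 0.239  0.1673] | roll 0.1 then xyz cm [-0.22  0.01 -0.17]
[((-60, -60, 14), [353.0, 98.0]), ((-60, 60, 14), [209.0, 98.0]), ((-60, 0, 25), [281.0, 104.0]), ((-60, 0, 0), [281.0, 91.0]), ((20, 0, 25), [281.0, -18.0])]
-90 388 [(122, 219, np.float64(-81.3)), (96, 95, np.float64(-57.7)), (117, 89, np.float64(-76.6)), (103, 48, np.float64(-63.8))]
-60 352 [(126, 174, np.float64(-85.3)), (117, 90, np.float64(-76.6)), (95, 59, np.float64(-56.9)), (96, 50, np.float64(-57.7))]
-45 335 [(126, 204, np.float64(-85.3)), (95, 84, np.float64(-56.9)), (117, 65, np.float64(-76.6)), (96, 42, np.float64(-57.8))]
45 227 [(126, 222, np.float64(-85.5)), (116, 108, np.float64(-75.8)), (95, 73, np.float64(-57.1)), (94, 52, np.float64(-56.2))]
60 209 [(126, 229, np.float64(-85.5)), (116, 84, np.float64(-75.9)), (94, 83, np.float64(-56.2)), (95, 45, np.float64(-57.1))]
90 173 [(122, 207, np.float64(-81.7)), (96, 144, np.float64(-58.0)), (83, 104, np.float64(-47.2)), (88, 92, np.float64(-51.3))]
slab -15 299 [(127, 211, np.float64(-80.1)), (112, 101, np.float64(-66.4)), (107, 71, np.float64(-62.0)), (116, 57, np.float64(-69.9))]
slab 0 281 [(127, 226, np.float64(-80.1)), (112, 106, np.float64(-66.4)), (116, 101, np.float64(-69.9)), (107, 76, np.float64(-62.0))]
slab 15 262 [(126, 132, np.float64(-79.2)), (113, 86, np.float64(-67.3)), (125, 84, np.float64(-78.2)), (116, 80, np.float64(-70.0))]
```

Run:
```python
import cv2
c=cv2.imread("pics/d.png")[:,:,::-1]
for u in(262,281,299,335):print(u,[(r,c[r,u].tolist()) for r in range(90,130,2)])
```

```text
262 [(90, [162, 36, 50]), (92, [161, 34, 48]), (94, [159, 26, 45]), (96, [161, 33, 50]), (98, [164, 41, 56]), (100, [163, 37, 49]), (102, [164, 39, 55]), (104, [162, 38, 52]), (106, [148, 31, 45]), (108, [109, 72, 43]), (110, [111, 72, 44]), (112, [121, 82, 49]), (114, [166, 112, 70]), (116, [131, 90, 63]), (118, [123, 92, 66]), (120, [120, 92, 63]), (122, [124, 95, 67]), (124, [117, 84, 61]), (126, [200, 160, 118]), (128, [203, 161, 117])]
281 [(90, [161, 32, 49]), (92, [162, 39, 51]), (94, [161, 31, 49]), (96, [162, 32, 53]), (98, [161, 32, 45]), (100, [161, 30, 51]), (102, [160, 31, 43]), (104, [164, 38, 54]), (106, [153, 31, 49]), (108, [108, 72, 44]), (110, [112, 77, 52]), (112, [157, 104, 66]), (114, [165, 113, 71]), (116, [133, 86, 53]), (118, [118, 88, 64]), (120, [122, 88, 65]), (122, [121, 90, 67]), (124, [117, 87, 62]), (126, [106, 77, 51]), (128, [197, 156, 113])]
299 [(90, [162, 29, 51]), (92, [160, 30, 46]), (94, [161, 28, 48]), (96, [162, 33, 50]), (98, [164, 38, 55]), (100, [160, 34, 53]), (102, [162, 34, 51]), (104, [161, 28, 46]), (106, [156, 27, 44]), (108, [110, 73, 47]), (110, [109, 72, 43]), (112, [157, 105, 63]), (114, [166, 115, 74]), (116, [142, 94, 59]), (118, [113, 84, 62]), (120, [113, 82, 56]), (122, [114, 83, 60]), (124, [117, 88, 61]), (126, [103, 73, 51]), (128, [196, 155, 112])]
335 [(90, [196, 159, 115]), (92, [193, 155, 110]), (94, [195, 160, 116]), (96, [165, 111, 69]), (98, [161, 107, 62]), (100, [165, 116, 71]), (102, [176, 122, 77]), (104, [178, 123, 76]), (106, [172, 119, 75]), (108, [173, 121, 79]), (110, [168, 115, 74]), (112, [167, 117, 76]), (114, [164, 113, 68]), (116, [160, 107, 66]), (118, [117, 87, 63]), (120, [124, 92, 68]), (122, [116, 86, 62]), (124, [118, 89, 63]), (126, [194, 152, 108]), (128, [197, 156, 113])]
```

The slab's near edge and the ledge's base agree to about 1-2 mm, so the slab stands on the ledge, flat and on the line, and is let go. I'll shift the board model by the measured offset and go over the knob.

Run:
```python
from nav import *
p[:3]=[.5205,.2213,.059];np.save("p.npy",p)
def kn(q,z=120): return w(p,(130-130*np.cos(q),130*np.sin(q),z))
# knob angle from triangulated dot
r,t=pose(p);print("dot board",(r.inv().apply(np.array([.5117,.3244,.1992])-t)*1000).round(1))
k=kn(.9);print(k.round(4));go(k+[0,0,.09],-53)
```

```text
dot board [ 52.5 101.5 131.6]
[0.5147 0.3244 0.1875]
t 20.35 head -6.4 tilt 0.016 pos [0.3762 0.239  0.1673] | roll 46.6 then xyz cm [  1.51 -16.19 -11.02]
```

Request:
send_rows --steps '[1,0,0,-2,0,1,0,0,-3,0,1,0,0,-3,0,1,0,0,-3,7.8,1,0,0,0,7.8,1,0,0,0,7.8,1,0,0,0,7.8,1,0,0,0,7.8,1,0,0,0,7.6,1,0.2,-2,0,0,1,0.2,-3,0,0,1,0.3,-3,0,0]'

```text
clock: 21.55
position: [0.4588, 0.2318, 0.2756]
ee_rot: [-0.025, 0.909, -0.415, -0.022]
contact_force: [0.0, -0.7, 0.0]
width: 0.0855
gripper_force: 0.0
```

Request:
send_rows --steps '[1,0.3,-3,0,0,1,0.3,-3,0,0,1,0.2,-2.2,0,0,1,0,0,0,0,1,0,0,0,0]'

```text
clock: 22.05
position: [0.5274, 0.2685, 0.2756]
ee_rot: [-0.029, 0.913, -0.406, -0.027]
contact_force: [0.2, -0.6, 0.1]
width: 0.0857
gripper_force: 0.0
```

```bash
cat >> nav.py <<'E'
def kn(q,z=120): return w(p,(130-130*np.cos(q),130*np.sin(q),z))
def dot(zb=132):
    c,cam,s=wcam();hsv=cv2.cvtColor(c,cv2.COLOR_RGB2HSV)
    e=proj(cam,kn(.91,zb));m=((hsv[...,0]>15)&(hsv[...,0]<35)&(hsv[...,1]>120)&(hsv[...,2]>80)).astype(np.uint8)
    n,l,stt,ce=cv2.connectedComponentsWithStats(m);r,t=pose(p);nn=r.apply([0,0,1])
    for i in range(1,n):
        if stt[i,4]>60:
            o,d=ray(cam,ce[i]);k=(zb/1000-nn@(o-t))/(nn@d);b=r.inv().apply(o+k*d-t)*1000
            print("blob",ce[i].round(),stt[i,4],"board",b.round(1),"q",np.arctan2(b[1],130-b[0]).round(3),"r",np.hypot(b[1],130-b[0]).round(1))
    print("expected",e.round());return c
E
python3 - <<'E'
from nav import *
c=dot();cv2.imwrite("pics/e.png",c[:,:,::-1]);go(kn(.91)+[0,0,-.017],-53)
E
```

```text
blob [249. 279.] 280 board [ 48.4 107.6 132. ] q 0.922 r 135.1
expected [252. 275.]
t 22.10 head -47.9 tilt 4.527 pos [0.5269 0.2684 0.2761] | roll 5.1 then xyz cm [-4.41 -2.24 10.93]
```

Run:
```python
from nav import *
s=get_state();print(s["qpos"].round(3),s["qd"].round(3));go([.4588,.2318,.2756],-6.5)
```

```text
[0.304 0.275 1.399 0.079 1.469 2.704] [ 0.004 -0.022  0.009  0.001 -0.003  0.001]
t 22.10 head -47.9 tilt 4.527 pos [0.5269 0.2684 0.2761] | roll -41.4 then xyz cm [-6.35  4.41 -0.05]
```

J6 hit its limit. I'll turn back half a turn, which gives the same grasp with J6 near mid-range.

Request:
send_rows --steps '[1,0,0,-0.5,-8.5,1,0,0,0,-8.5,1,0,0,0,-8.5,1,0,0,0,-8.5,1,0,0,0,-8.5,1,0,0,0,-8.5,1,0,0,0,-8.5,1,0,0,0,-8.5,1,0,0,0,-8.5,1,0,0,0,-8.5,1,0,0,0,-8.5,1,0,0,0,-8.5]'

```text
clock: 23.3
position: [0.5264, 0.2679, 0.2824]
ee_rot: [-0.039, 0.889, 0.457, 0.007]
contact_force: [-0.1, 0.2, 0.3]
width: 0.0855
gripper_force: 0.0
```

Request:
send_rows --steps '[1,0,0,0,-8.5,1,0,0,0,-8.5,1,0,0,0,-8.5,1,0,0,0,-8.5,1,0,0,0,-8.5,1,0,0,0,-8.5,1,0,0,0,-8.5,1,0,0,0,-8.5,1,0,0,0,-5,1,0,0,0,0]'

```text
clock: 24.3
position: [0.5266, 0.268, 0.2824]
ee_rot: [-0.027, 0.445, 0.894, 0.029]
contact_force: [0.0, 0.0, 0.6]
width: 0.0855
gripper_force: 0.0
```

Run:
```python
from nav import *
print(get_state()["qpos"].round(3));go(kn(.92)+[0,0,.09],127);dot()
```

```text
[ 0.304  0.27   1.39   0.079  1.48  -0.35 ]
t 24.30 head 127.1 tilt 4.536 pos [0.5266 0.268  0.2824] | roll 0.1 then xyz cm [5.17 2.66 0.85]
blob [313. 150.] 485 board [ 51.7 104.8 132. ] q 0.929 r 130.8
blob [ 99. 401.] 1855 board [  67.4 -166.2  132. ] q -1.211 r 177.6
expected [309. 151.]
```

Run:
```python
from nav import *
s,r=st();z=r.as_matrix()[:,2];br,_=pose(p);n=br.apply([0,0,1]);print(z.round(3),n.round(3),np.degrees(np.arccos(-z@n)))
print((br.inv().apply(z)).round(3))
```

```text
[-0.022  0.076 -0.997] [-0.497  0.056  0.866] 31.99630980654428
[-0.525  0.073 -0.848]
```

Request:
send_rows --steps '[1,2,1,0.3,0,1,2,1,0.3,0,1,1.2,0.7,0.3,0,1,0,0,0,0,1,0,0,0,0]'

```text
clock: 24.85
position: [0.5175, 0.3264, 0.2776]
ee_rot: [-0.027, 0.445, 0.895, 0.029]
contact_force: [-0.9, -0.2, -0.2]
width: 0.0854
gripper_force: 0.0
```

```bash
cat >> nav.py <<'E'
def kt(q,hd=None,z=120,dep=.017): go(kn(q,z)+dep*st()[1].as_matrix()[:,2],hd)
E
python3 - <<'E'
from nav import *
dot();kt(.925,127)
E
```

```text
blob [275. 221.] 447 board [ 52.1 103.6 132. ] q 0.926 r 129.6
blob [ 92. 409.] 977 board [  50.8 -123.1  132. ] q -0.999 r 146.3
expected [273. 220.]
t 24.90 head 127.1 tilt 4.490 pos [0.5177 0.3261 0.2777] | roll 0.1 then xyz cm [-0.61 -0.29 10.56]
```

Request:
send_rows --steps '[1,-0.3,-0.2,1.5,0,1,-0.3,-0.1,2,0,1,0,0,2,0,1,0,0,2,0,1,0,0,1.5,0,1,0,0,1,0,1,0,0,0.5,0,1,0,0,0,0]'

```text
clock: 25.7
position: [0.5166, 0.3278, 0.1722]
ee_rot: [-0.027, 0.445, 0.894, 0.029]
contact_force: [-0.5, 0.1, 0.3]
width: 0.0854
gripper_force: 0.0
```

Request:
send_rows --steps '[0.3,0,0,0,0,0.3,0,0,0,0,0.15,0,0,0,0,0.15,0,0,0,0,0.15,0,0,0,0]' --newtons 20

```text
clock: 26.2
position: [0.5177, 0.3289, 0.1734]
ee_rot: [-0.026, 0.445, 0.895, 0.031]
contact_force: [2.7, 0.9, 1.4]
width: 0.0491
gripper_force: 1.3
```

Run:
```python
from nav import *
s,r=st();kt(.925,127);print(s["contact_force"].round(1),s["width"])
# arc plan in tool frame, stepwise with roll
X=r.as_matrix();Q=np.linspace(.925,0,13);hd=127;cur=s["position"];rr=r
for q in Q[1:]:
    R1=rr*R.from_euler("z",-3.9,degrees=True)
    tgt=kn(q)+.017*X[:,2];d=rr.inv().apply(tgt-cur)*100;print(round(q,2),d.round(2));cur=tgt;rr=R1
```

```text
t 26.20 head 127.2 tilt 4.590 pos [0.5177 0.3289 0.1734] | roll 0.2 then xyz cm [-0.07 -0.16  0.15]
[2.7 0.9 1.4] 0.04913540441514163
0.85 [-0.09 -1.1   0.5 ]
0.77 [-0.03 -0.95  0.33]
0.69 [-0.03 -0.96  0.29]
0.62 [-0.04 -0.97  0.26]
0.54 [-0.04 -0.98  0.22]
0.46 [-0.04 -0.98  0.19]
0.39 [-0.04 -0.99  0.15]
0.31 [-0.04 -1.    0.11]
0.23 [-0.04 -1.    0.07]
0.15 [-0.03 -1.    0.03]
0.08 [-0.03 -1.   -0.01]
0.0 [-0.03 -1.   -0.05]
```

Request:
send_rows --steps '[0.22,-0.1,-0.9,0.4,-3.9,0.22,0,-0.95,0.33,-3.9,0.22,0,-0.95,0.3,-3.9,0.2,0,-0.95,0.26,-3.9,0.2,0,-1,0.22,-3.9,0.15,-0.1,-1,0.2,-3.9]'

```text
clock: 26.8
position: [0.4798, 0.2875, 0.1529]
ee_rot: [-0.019, 0.253, 0.967, 0.036]
contact_force: [3.5, 3.8, -3.5]
width: 0.0493
gripper_force: 2.7
```

Run:
```python
from nav import *
s,r=st();kt(.46);kt(0);print(s["contact_force"].round(1),s["width"],s["gripper_force"]);dot()
```

```text
t 26.80 head 150.7 tilt 4.649 pos [0.4798 0.2875 0.1529] | roll 0.0 then xyz cm [-0.01 -0.24  0.  ]
t 26.80 head 150.7 tilt 4.649 pos [0.4798 0.2875 0.1529] | roll 0.0 then xyz cm [-1.2  -6.04  0.27]
[ 3.5  3.8 -3.5] 0.049322754750341764 2.7391965687274933
blob [284. 282.] 1639 board [ 16.3  60.3 132. ] q 0.488 r 128.7
expected [419. 324.]
```

Swing is working; the arm is at q≈0.49. I carry on to 0.

Request:
send_rows --steps '[0.15,0,-1,0.15,-3.9,0.12,0,-1,0.11,-3.9,0.1,-0.1,-1,0.07,-3.9,0.1,0,-1,0.03,-3.9,0.1,-0.1,-1,0,-3.9,0.1,0,-1,0,-3.9,0.1,0,-0.2,0,0,0.1,0,0,0,0]'

```text
clock: 27.65
position: [0.4594, 0.2286, 0.1451]
ee_rot: [-0.014, 0.054, 0.998, 0.038]
contact_force: [0.0, 3.4, -1.5]
width: 0.0472
gripper_force: 1.6
```

Run:
```python
from nav import *
s,r=st();kt(0);print(s["contact_force"].round(1),s["width"],s["gripper_force"],s["qpos"].round(2));dot()
```

```text
t 27.65 head 173.8 tilt 4.610 pos [0.4594 0.2286 0.1451] | roll 0.0 then xyz cm [-0.1   0.1  -0.08]
[ 0.   3.4 -1.5] 0.047226458239263164 1.5555805340409279 [ 0.27  0.24  1.78  0.09  1.12 -1.23]
blob [292. 286.] 1644 board [  1.6   1.2 132. ] q 0.01 r 128.4
expected [552. 404.]
```

The pad is over the slab middle (q≈0.01). I back off to a -43° heading, then make one firm clockwise stroke and measure the knob mark.

Request:
send_rows --steps '[0.6,0,0,0,0,0.6,-0.1,0.1,0,0,0.6,0,0,0,-8.5,0.6,0,0,0,-8.5,0.6,0,0,0,-8.5,0.6,0,0,0,-8.5,0.6,0,0,0,-8.5]'

```text
clock: 28.4
position: [0.4615, 0.2288, 0.1456]
ee_rot: [0.002, -0.315, 0.948, 0.039]
contact_force: [-0.1, -0.5, -0.4]
width: 0.0685
gripper_force: 0.0
```

```bash
cat >> nav.py <<'E'
def mark(save=None,zb=130):
    c,cam,s=wcam();hsv=cv2.cvtColor(c,cv2.COLOR_RGB2HSV)
    m=((hsv[...,0]>15)&(hsv[...,0]<35)&(hsv[...,1]>120)&(hsv[...,2]>80)).astype(np.uint8)
    e=proj(cam,kn(0,zb));n,l,stt,ce=cv2.connectedComponentsWithStats(m)
    i=min(range(1,n),key=lambda i:np.hypot(*(ce[i]-e))+(1e4 if stt[i,4]<200 else 0));r,t=pose(p);nn=r.apply([0,0,1])
    def bd(uv):
        o,d=ray(cam,uv);k=(zb/1000-nn@(o-t))/(nn@d);return r.inv().apply(o+k*d-t)*1000
    b=bd(ce[i]);wm=((hsv[...,1]<60)&(hsv[...,2]>140)).astype(np.uint8);n2,_,s2,c2=cv2.connectedComponentsWithStats(wm)
    print("t",s["clock"],"dot",ce[i].round(1),stt[i,4],b.round(1))
    for j in range(1,n2):
        if s2[j,4]>15:
            v_=bd(c2[j])-b
            if np.hypot(*v_[:2])<22: print("  white",c2[j].round(),s2[j,4],"ang",np.degrees(np.arctan2(v_[1],v_[0])).round(1),"r",np.hypot(*v_[:2]).round(1))
    if save: cv2.imwrite(save,c[:,:,::-1])
def tri_dot():
    o=[]
    for n in("scene","side"):
        im=get_image(n)["color"];hsv=cv2.cvtColor(im,cv2.COLOR_RGB2HSV);e=proj(n,kn(0,128)).astype(int)
        m=((hsv[...,0]>15)&(hsv[...,0]<35)&(hsv[...,1]>130)&(hsv[...,2]>100)).astype(np.uint8);k=np.zeros_like(m);cv2.circle(k,tuple(int(a) for a in e),12,1,-1)
        M=cv2.moments(m*k,True);print(n,e,M["m00"]);
        if M["m00"]<8:return
        o.append((n,(M["m10"]/M["m00"],M["m01"]/M["m00"])))
    P,er=tri(o);r,t=pose(p);print("dot board",(r.inv().apply(P-t)*1000).round(1),np.round(er,4))
E
python3 - <<'E'
from nav import *
mark("pics/f.png");tri_dot();kt(0)
E
```

```text
t 28.4 dot [300.2 289.8] 1476 [  0.6   3.8 130. ]
  white [330. 280.] 104 ang 141.0 r 15.6
scene [396 223] 0.0
t 28.50 head -143.7 tilt 4.500 pos [0.4615 0.2289 0.1455] | roll 0.0 then xyz cm [ 0.05  0.1  -0.04]
```

View pics/f.png

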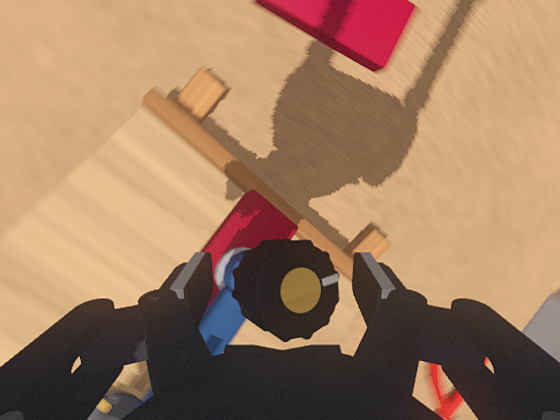

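The knob sits between the open fingers at (300,290), with its white mark at (330,280), a board angle of 141°. First stroke:

Request:
send_rows --steps '[-1,0,0,0,0,-1,0,0,0,0,-1,0,0,0,0,-1,0,0,0,0,-1,0,0,0,0]' --newtons 50

```text
clock: 29.0
position: [0.4612, 0.2292, 0.1463]
ee_rot: [0.002, -0.311, 0.95, 0.04]
contact_force: [-1.4, -0.5, 5.5]
width: 0.0455
gripper_force: 50.2
```

Request:
send_rows --steps '[-1,0,0,0.02,8.5,-1,0,0,0.01,8.5,-1,0,0,0.02,8.5,-1,0,0,0.01,8.5,-1,0,0,0.02,8.5,-1,0,0,0.01,8.5]'

```text
clock: 29.6
position: [0.4621, 0.2305, 0.145]
ee_rot: [-0.015, 0.131, 0.991, 0.038]
contact_force: [1.0, 4.8, -4.4]
width: 0.0389
gripper_force: 51.7
```

Run:
```python
from nav import *
s=get_state();print(s["contact_force"].round(1),s["moment"].round(2));mark();kt(0)
```

```text
[ 1.   4.8 -4.4] [ 1.66 -0.82  0.81]
t 29.6 dot [282.2 280.9] 1678 [1.6e+00 1.0e-01 1.3e+02]
  white [315. 267.] 132 ang 103.4 r 15.2
t 29.65 head 164.8 tilt 4.632 pos [0.4622 0.2303 0.1448] | roll 0.0 then xyz cm [ 0.14 -0.12 -0.13]
```

Request:
send_rows --steps '[-1,0,0,0.02,8.5,-1,0,0,0.01,8.5,-1,0,0,0.02,8.5,-1,0,0,0.01,8.5,-1,0,0,0.02,8.5,-1,0,0,0,0]'

```text
clock: 30.25
position: [0.4627, 0.2296, 0.1436]
ee_rot: [-0.025, 0.478, 0.878, 0.03]
contact_force: [21.6, -0.5, -36.7]
width: 0.0394
gripper_force: 254.2
```

Run:
```python
from nav import *
s=get_state();print(s["contact_force"].round(1),s["moment"].round(2));mark();kt(0)
```

```text
[ 21.6  -0.5 -36.7] [-2.29 -1.94 -1.65]
t 30.25 dot [270.2 283.8] 1551 [  0.4  -1.8 130. ]
  white [299. 265.] 144 ang 73.7 r 15.0
t 30.30 head 122.9 tilt 4.257 pos [0.4634 0.2279 0.1418] | roll 0.0 then xyz cm [ 0.3  -0.15 -0.4 ]
```

Request:
send_rows --steps '[0.6,0,0,0,0,0.6,0,0,0,0,0.6,0,0,0,-8.5,0.6,0,0,0,-8.5,0.6,0,0,0,-8.5,0.6,0,0,0,-8.5,0.6,0,0,0,-8.5,0.6,0,0,0,-8.5,0.6,0,0,0,-8.5,0.6,0,0,0,-8.5,0.6,0,0,0,-8.5,0.6,0,0,0,-8.5]'

```text
clock: 31.5
position: [0.4609, 0.2292, 0.1441]
ee_rot: [-0.002, -0.244, 0.969, 0.04]
contact_force: [0.4, -0.1, -0.8]
width: 0.0682
gripper_force: 0.0
```

Run:
```python
from nav import *
mark();kt(0,-140)
im=v["si"];hsv=cv2.cvtColor(im,cv2.COLOR_RGB2HSV);e=proj("side",kn(.925,132));print("side dot exp",e.round(1))
r,t=pose(p);nn=r.apply([0,0,1])
def bd(uv):
    o,d=ray("side",uv);k=(.132-nn@(o-t))/(nn@d);return r.inv().apply(o+k*d-t)*1000
res=[]
for nm,m in(("y",(hsv[...,0]>15)&(hsv[...,0]<35)&(hsv[...,1]>130)&(hsv[...,2]>100)),("w",(hsv[...,1]<90)&(hsv[...,2]>110))):
    k=np.zeros(m.shape,np.uint8);cv2.circle(k,(int(e[0]),int(e[1])),10,1,-1);M=cv2.moments(m.astype(np.uint8)*k,True);c=(M["m10"]/M["m00"],M["m01"]/M["m00"]);b=bd(c);res.append(b);print(nm,M["m00"],np.round(c,1),b.round(1))
d=res[1]-res[0];a=np.degrees(np.arctan2(d[1],d[0]));print("ang0",a,"+53 ->",a+53,np.hypot(*d[:2]))
```

```text
t 31.5 dot [292.  287.3] 1557 [  1.2   0.3 130. ]
  white [316. 312.] 129 ang 75.8 r 15.3
t 31.55 head -151.6 tilt 4.548 pos [0.4609 0.2292 0.1441] | roll -11.6 then xyz cm [ 0.01  0.05 -0.19]
side dot exp [205.3 323.6]
y 86.0 [204.4 322.6] [ 54.  103.3 132. ]
w 9.0 [199.7 329.3] [ 54.6 118.2 132. ]
ang0 87.62864469514942 +53 -> 140.62864469514943 14.929642876815684
```

Request:
send_rows --steps '[0.4,0,0,0,-8.5,-1,0,0,0,-4,-1,0,0,0,0,-1,0,0,0,0,-1,0,0,0,0,-1,0,0,0.03,8.5,-1,0,0,0,8.5,-1,0,0,0.03,8.5,-1,0,0,0,8.5,-1,0,0,0,8.5,-1,0,0,0,8.5,-1,0,0,0,8.5]' --newtons 90

```text
clock: 32.75
position: [0.4624, 0.2308, 0.1437]
ee_rot: [-0.016, 0.169, 0.985, 0.038]
contact_force: [-2.9, 0.8, 7.9]
width: 0.038
gripper_force: 103.7
```

Request:
send_rows --steps '[-1,0,0,0,8.5,0.4,0,0,0,0,0.4,0,0,0,0,0.4,0,0,0,-8.5,0.4,0,0,0,-8.5,0.4,0,0,0,-8.5,0.4,0,0,0,-8.5,0.4,0,0,0,-8.5,0.4,0,0,0,-8.5,0.4,0,0,0,-8.5,0.4,0,0,0,-8.5]'

```text
clock: 33.85
position: [0.4609, 0.2287, 0.1428]
ee_rot: [0.002, -0.348, 0.937, 0.039]
contact_force: [0.5, -0.8, -0.3]
width: 0.0598
gripper_force: 0.0
```

Run:
```python
from nav import *
mark();kt(0,-140)
```

```text
t 33.85 dot [297.6 294.1] 1476 [  1.    2.4 130. ]
  white [289. 330.] 144 ang 25.1 r 14.9
t 33.90 head -139.1 tilt 4.504 pos [0.461  0.2287 0.1429] | roll 0.9 then xyz cm [-0.01  0.1  -0.31]
```

Request:
send_rows --steps '[-1,0,0,0,0,-1,0,0,0,0,-1,0,0,0,0,-1,0,0,0.04,8.5,-1,0,0,0,8.5,-1,0,0,0.04,8.5,-1,0,0,0,8.5,-1,0,0,0,8.5,-1,0,0,0,8.5,-1,0,0,0,8.5,-1,0,0,0,8.5,-1,0,0,0,8.5]' --newtons 80

```text
clock: 35.1
position: [0.4614, 0.234, 0.1447]
ee_rot: [-0.023, 0.311, 0.949, 0.038]
contact_force: [-11.6, 4.0, 8.8]
width: 0.0384
gripper_force: 169.8
```

Request:
send_rows --steps '[0.4,0,0,0,0,0.4,0,0,0,0,0.4,0,0,0,-8.5,0.4,0,0,0,-8.5,0.4,0,0,0,-8.5,0.4,0,0,0,-8.5,0.4,0,0,0,-8.5,0.4,0,0,0,-8.5,0.4,0,0,0,-8.5,0.4,0,0,0,-8.5,0.4,0,0,0,-8.5]'

```text
clock: 36.2
position: [0.4613, 0.2287, 0.1417]
ee_rot: [0.002, -0.347, 0.937, 0.039]
contact_force: [-0.5, -0.2, -0.3]
width: 0.0599
gripper_force: 0.0
```

Run:
```python
from nav import *
mark();kt(0,-140)
```

```text
t 36.2 dot [296.2 293.5] 1491 [  1.2   1.2 130. ]
  white [264. 306.] 155 ang -33.5 r 14.7
t 36.25 head -139.2 tilt 4.500 pos [0.4613 0.2288 0.1418] | roll 0.8 then xyz cm [ 0.01  0.12 -0.41]
```

Request:
send_rows --steps '[-1,0,0,0,0,-1,0,0,0,0,-1,0,0,0,0,-1,0,0,0.04,8.5,-1,0,0,0,8.5,-1,0,0,0.04,8.5,-1,0,0,0,8.5,-1,0,0,0,8.5,-1,0,0,0,8.5,-1,0,0,0,8.5,-1,0,0,0,8.5,-1,0,0,0,8.5]'

```text
clock: 37.45
position: [0.4607, 0.2337, 0.144]
ee_rot: [-0.023, 0.312, 0.949, 0.038]
contact_force: [-28.1, 3.6, 39.1]
width: 0.0381
gripper_force: 160.1
```

Request:
send_rows --steps '[0.4,0,0,0,0,0.4,0,0,0,0,0.4,0,0,0,-8.5,0.4,0,0,0,-8.5,0.4,0,0,0,-8.5,0.4,0,0,0,-8.5,0.4,0,0,0,-8.5,0.4,0,0,0,-8.5,0.4,0,0,0,-8.5,0.4,0,0,0,-8.5,0.4,0,0,0,-8.5]'

```text
clock: 38.55
position: [0.4612, 0.2289, 0.1408]
ee_rot: [0.002, -0.346, 0.937, 0.039]
contact_force: [0.8, 0.1, -0.2]
width: 0.0598
gripper_force: 0.0
```

Request:
send_rows --steps '[-1,0,0,0,0,-1,0,0,0,0,-1,0,0,0,0,-1,0,0,0.04,8.5,-1,0,0,0,8.5,-1,0,0,0.04,8.5,-1,0,0,0,8.5,-1,0,0,0,8.5,-1,0,0,0,8.5,-1,0,0,0,8.5,-1,0,0,0,8.5,-1,0,0,0,8.5]'

```text
clock: 39.75
position: [0.4624, 0.2341, 0.143]
ee_rot: [-0.022, 0.312, 0.949, 0.039]
contact_force: [-9.5, 3.1, 6.4]
width: 0.0385
gripper_force: 163.8
```

Request:
send_rows --steps '[0.4,0,0,0,0,0.4,0,0,0,0,0.4,0,0,0,-8.5,0.4,0,0,0,-8.5,0.4,0,0,0,-8.5,0.4,0,0,0,-8.5,0.4,0,0,0,-8.5,0.4,0,0,0,-8.5,0.4,0,0,0,-8.5,0.4,0,0,0,-8.5,0.4,0,0,0,-8.5]'

```text
clock: 40.85
position: [0.4612, 0.2289, 0.1399]
ee_rot: [0.002, -0.346, 0.937, 0.039]
contact_force: [-1.0, 0.3, 0.5]
width: 0.0596
gripper_force: 0.0
```

Run:
```python
from nav import *
mark();kt(0,-140)
```

```text
t 40.85 dot [294.3 295.3] 1492 [  1.6   0.2 130. ]
  white [301. 259.] 122 ang -150.8 r 14.9
t 40.90 head -139.3 tilt 4.507 pos [0.4612 0.2289 0.14  ] | roll 0.7 then xyz cm [ 0.01  0.12 -0.59]
```

Request:
send_rows --steps '[-1,-0.2,-0.1,0,0,-1,0,0,0,0,-1,0,0,0,0,-1,0,0,0,8.5,-1,0,0,0,8.5,-1,0,0,0,8.5,-1,0,0,0,8.5,-1,0,0,0,8.5,-1,0,0,0,8.5,-1,0,0,0,8.5,-1,0,0,0,8.5,-1,0,0,0,8.5]'

```text
clock: 42.1
position: [0.4626, 0.2343, 0.1426]
ee_rot: [-0.024, 0.313, 0.949, 0.037]
contact_force: [-12.0, 5.7, 8.8]
width: 0.0387
gripper_force: 168.5
```

Request:
send_rows --steps '[0.4,0,0,0,0,0.4,0,0,0,0,0.4,0,0,0,-8.5,0.4,0,0,0,-8.5,0.4,0,0,0,-8.5,0.4,0,0,0,-8.5,0.4,0,0,0,-8.5,0.4,0,0,0,-8.5,0.4,0,0,0,-8.5,0.4,0,0,0,-8.5,0.4,0,0,0,-8.5]'

```text
clock: 43.2
position: [0.4638, 0.2295, 0.1402]
ee_rot: [0.003, -0.346, 0.937, 0.039]
contact_force: [0.7, 0.1, 0.2]
width: 0.0598
gripper_force: 0.0
```

Request:
send_rows --steps '[-1,0,0,0,0,-1,0,0,0,0,-1,0,0,0,0,-1,0,0,0,8.5,-1,0,0,0,8.5,-1,0,0,0,8.5,-1,0,0,0,8.5,-1,0,0,0,8.5,-1,0,0,0,8.5,-1,0,0,0,8.5,-1,0,0,0,8.5,-1,0,0,0,8.5]'

```text
clock: 44.4
position: [0.4636, 0.2343, 0.1429]
ee_rot: [-0.023, 0.313, 0.949, 0.038]
contact_force: [-11.5, 4.6, 9.0]
width: 0.0385
gripper_force: 166.1
```

Request:
send_rows --steps '[0.4,0,0,0,0,0.4,0,0,0,0,0.4,0,0,0,-8.5,0.4,0,0,0,-8.5,0.4,0,0,0,-8.5,0.4,0,0,0,-8.5,0.4,0,0,0,-8.5,0.4,0,0,0,-8.5,0.4,0,0,0,-8.5,0.4,0,0,0,-8.5,0.4,0,0,0,-8.5]'

```text
clock: 45.5
position: [0.4637, 0.2294, 0.1401]
ee_rot: [0.003, -0.346, 0.937, 0.039]
contact_force: [0.7, 0.4, 0.2]
width: 0.0598
gripper_force: 0.0
```

Run:
```python
from nav import *
mark();kt(0,-140)
im=v["sc"];hsv=cv2.cvtColor(im,cv2.COLOR_RGB2HSV);o=[]
for n,k in(("scene","sc"),("side","si")):
    hsv=cv2.cvtColor(v[k],cv2.COLOR_RGB2HSV);e=proj(n,kn(.925,132));m=((hsv[...,0]>15)&(hsv[...,0]<35)&(hsv[...,1]>130)&(hsv[...,2]>100)).astype(np.uint8);q=np.zeros_like(m);cv2.circle(q,(int(e[0]),int(e[1])),10,1,-1);M=cv2.moments(m*q,True);o.append((n,(M["m10"]/M["m00"],M["m01"]/M["m00"])));print(M["m00"])
P,er=tri(o);r,t=pose(p);print("dot0 board",(r.inv().apply(P-t)*1000).round(1),np.round(er,4))
```

```text
t 45.5 dot [296.5 290.9] 1450 [  2.    0.2 130. ]
  white [322. 309.] 109 ang 96.3 r 14.6
t 45.55 head -139.3 tilt 4.500 pos [0.4636 0.2294 0.1401] | roll 0.7 then xyz cm [ 0.23  0.24 -0.58]
20.0
86.0
dot0 board [ 54.6 105.6 135.8] [0.0007 0.0007]
```

Request:
send_rows --steps '[-1,0,0,0,0,-1,0,0,0,0,-1,0,0,0,0,-1,0,0,0,8.5,-1,0,0,0,8.5,-1,0,0,0,8.5,-1,0,0,0,8.5,-1,0,0,0,8.5,-1,0,0,0,8.5,-1,0,0,0,8.5,-1,0,0,0,8.5,-1,0,0,0,8.5]'

```text
clock: 46.75
position: [0.4616, 0.2337, 0.1434]
ee_rot: [-0.025, 0.314, 0.948, 0.036]
contact_force: [-11.1, 6.1, 19.0]
width: 0.0385
gripper_force: 147.1
```

Request:
send_rows --steps '[0.4,0,0,0,0,0.4,0,0,0,0,0.4,0,0,0,-8.5,0.4,0,0,0,-8.5,0.4,0,0,0,-8.5,0.4,0,0,0,-8.5,0.4,0,0,0,-8.5,0.4,0,0,0,-8.5,0.4,0,0,0,-8.5,0.4,0,0,0,-8.5,0.4,0,0,0,-8.5]'

```text
clock: 47.85
position: [0.4636, 0.2294, 0.1401]
ee_rot: [0.003, -0.347, 0.937, 0.039]
contact_force: [1.1, -1.0, -0.3]
width: 0.0597
gripper_force: 0.0
```

Request:
send_rows --steps '[-1,0,0,0.05,0,-1,0,0,0,0,-1,0,0,0,0,-1,0,0,0,8.5,-1,0,0,0,8.5,-1,0,0,0,8.5,-1,0,0,0,8.5,-1,0,0,0,8.5,-1,0,0,0,8.5,-1,0,0,0,8.5,-1,0,0,0,8.5,-1,0,0,0,8.5]'

```text
clock: 49.05
position: [0.4639, 0.2337, 0.142]
ee_rot: [-0.023, 0.314, 0.948, 0.037]
contact_force: [-7.5, 5.5, 8.4]
width: 0.0383
gripper_force: 161.0
```

Request:
send_rows --steps '[0.4,0,0,0,0,0.4,0,0,0,0,0.4,0,0,0,-8.5,0.4,0,0,0,-8.5,0.4,0,0,0,-8.5,0.4,0,0,0,-8.5,0.4,0,0,0,-8.5,0.4,0,0,0,-8.5,0.4,0,0,0,-8.5,0.4,0,0,0,-8.5,0.4,0,0,0,-8.5]'

```text
clock: 50.15
position: [0.4634, 0.2293, 0.1397]
ee_rot: [0.002, -0.347, 0.937, 0.039]
contact_force: [-0.5, -0.0, -0.2]
width: 0.0598
gripper_force: 0.0
```

Run:
```python
from nav import *
mark();kt(0,-140)
```

```text
t 50.15 dot [294.7 291.8] 1417 [  2.3  -0.5 130. ]
  white [267. 313.] 147 ang -18.6 r 14.0
t 50.20 head -139.3 tilt 4.491 pos [0.4634 0.2293 0.1397] | roll 0.7 then xyz cm [ 0.21  0.23 -0.62]
```

Request:
send_rows --steps '[-1,0,0,0,0,-1,0,0,0,0,-1,0,0,0,0,-1,0,0,0,8.5,-1,0,0,0,8.5,-1,0,0,0,8.5,-1,0,0,0,8.5,-1,0,0,0,8.5,-1,0,0,0,8.5,-1,0,0,0,8.5,-1,0,0,0,8.5,-1,0,0,0,8.5]'

```text
clock: 51.4
position: [0.4638, 0.2349, 0.1424]
ee_rot: [-0.023, 0.313, 0.949, 0.038]
contact_force: [-9.5, 6.1, 7.1]
width: 0.0385
gripper_force: 152.7
```

Request:
send_rows --steps '[0.4,0,0,0,0,0.4,0,0,0,0,0.4,0,0,0,-8.5,0.4,0,0,0,-8.5,0.4,0,0,0,-8.5,0.4,0,0,0,-8.5,0.4,0,0,0,-8.5,0.4,0,0,0,-8.5,0.4,0,0,0,-8.5,0.4,0,0,0,-8.5,0.4,0,0,0,-8.5]'

```text
clock: 52.5
position: [0.4634, 0.2293, 0.1395]
ee_rot: [0.002, -0.346, 0.937, 0.039]
contact_force: [-0.9, -0.4, -0.1]
width: 0.0597
gripper_force: 0.0
```

Request:
send_rows --steps '[-1,0,0,0.05,0,-1,0,0,0,0,-1,0,0,0,0,-1,0,0,0,8.5,-1,0,0,0,8.5,-1,0,0,0,8.5,-1,0,0,0,8.5,-1,0,0,0,8.5,-1,0,0,0,8.5,-1,0,0,0,8.5,-1,0,0,0,8.5,-1,0,0,0,8.5]'

```text
clock: 53.7
position: [0.4634, 0.2349, 0.1417]
ee_rot: [-0.023, 0.314, 0.948, 0.038]
contact_force: [-9.0, 9.0, 8.3]
width: 0.0386
gripper_force: 148.7
```

Request:
send_rows --steps '[0.4,0,0,0,0,0.4,0,0,0,0,0.4,0,0,0,-8.5,0.4,0,0,0,-8.5,0.4,0,0,0,-8.5,0.4,0,0,0,-8.5]'

```text
clock: 54.3
position: [0.4634, 0.2292, 0.139]
ee_rot: [-0.012, 0.017, 0.999, 0.037]
contact_force: [-0.5, -0.3, -0.3]
width: 0.0597
gripper_force: 0.0
```

Run:
```python
from nav import *
mark();kt(0,-140)
```

```text
t 54.3 dot [290.6 285.8] 1562 [  2.    0.9 130. ]
  white [266. 260.] 118 ang -133.7 r 14.2
t 54.35 head 178.3 tilt 4.480 pos [0.4633 0.2292 0.139 ] | roll -41.7 then xyz cm [ 0.19  0.24 -0.69]
```

Request:
send_rows --steps '[-1,0,0,0,0,-1,0,0,0,0,-1,0,0,0,0,-1,0,0,0,0,-1,0,0,0,8.5,-1,0,0,0,8.5,-1,0,0,0,8.5,-1,0,0,0,0,0.8,0,0,0,0,0.8,0,0,0,0,0.8,0,0,0,0]'

```text
clock: 55.45
position: [0.4633, 0.2295, 0.1393]
ee_rot: [-0.02, 0.239, 0.97, 0.034]
contact_force: [-0.4, -0.0, -0.2]
width: 0.0765
gripper_force: 0.0
```

Run:
```python
from nav import *
mark()
```

```text
t 55.45 dot [285.7 283.4] 1550 [  2.2   1.9 130. ]
  white [260. 260.] 120 ang -151.9 r 14.1
```

Request:
send_rows --steps '[1,0,0,-2,0,1,0,0,-3,0,1,0,0,-4,0,1,0,0,-4,0,1,2,0,-3,0,1,3,0,-1,0,1,3,0,0,0,1,3,0,0,0,1,0,0,0,0,1,0,0,0,0]'

```text
clock: 56.5
position: [0.3697, 0.2677, 0.3151]
ee_rot: [-0.019, 0.238, 0.97, 0.034]
contact_force: [0.5, 0.3, -0.5]
width: 0.0856
gripper_force: 0.0
```

Run:
```python
from nav import *
mark();s=get_state();print(s["position"].round(3),s["contact_force"].round(1))
o=[]
for n in("scene","side"):
    im=get_image(n)["color"];cv2.imwrite(f"pics/z_{n}.png",im[:,:,::-1]);hsv=cv2.cvtColor(im,cv2.COLOR_RGB2HSV);e=proj(n,kn(0,121));m=((hsv[...,0]>13)&(hsv[...,0]<35)&(hsv[...,1]>120)&(hsv[...,2]>70)).astype(np.uint8)
    k=np.zeros_like(m);cv2.circle(k,(int(e[0]),int(e[1])),9,1,-1);M=cv2.moments(m*k,True);print(n,e.round(),M["m00"]);o.append((n,(M["m10"]/max(M["m00"],1),M["m01"]/max(M["m00"],1))))
P,er=tri(o);r,t=pose(p);print("dot board",(r.inv().apply(P-t)*1000).round(1),np.round(er,4))
```

```text
t 56.5 dot [283.2 297.6] 263 [  1.9   1.8 130. ]
  white [273. 288.] 25 ang -151.7 r 14.3
[0.37  0.268 0.315] [ 0.   0.  -0.2]
scene [395. 226.] 33.0
side [252. 297.] 73.0
dot board [  3.    3.2 126.7] [0.0001 0.0001]
```

Run:
```python
from rig import *
print(sign_off())
```

```text
the job is handed in; nothing more can be done
None
```

I handed the job in at about 57 s. The ruby slab lies flat on the easel, on the ledge and the centre line. The blue arm's pad stands over its middle, the knob is screwed down about 1.8 turns (an estimated 30–80 N, from turn count rather than measured force), and everything is let go. The slab was not re-measured after the tightening.

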